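# Sort the bored tube blocks and build the rack row

### The arm

A 6-joint arm with a two-finger parallel gripper is mounted at the origin on the work surface. World frame = base frame: x ahead of the robot, y to its left, z up, the work surface at z = 0. Lengths are in m, angles in rad, forces in N, time in s.
With the tool pointing down it reaches from about 0.25 to 0.725 m from the base axis. Payload 4 kg.
Tool frame: the origin (TCP) lies between the finger pads; the fingertips stand 11 mm ahead of it and the grasp point (between the pads) lies 8 mm behind it (tcp_to_tips is the z of the fingertips in the tool frame, in m); z points along the fingers, y is the direction in which the jaws open and shut (so a half turn about z gives the same grasp; the last joint's range is limited). The gripper opens to 85 mm and grips with 20 to 120 N. Pads are 22 mm wide; open, the fingers measure 114 mm over their backs; the gripper's body (76 mm by 85 mm) begins 54 mm behind the grasp point. The pads swing forward as they close: fully open they stand 13 mm farther back than shut.
Start: joints at [-1.279, 0.241, 0.005, 1.335, 0, 1.571], TCP at [0.144, -0.479, 0.242] pointing down, gripper open.
Joint ranges: [-2.72, 2.72], [-1.05, 1.87], [-1.09, 1.28], [-1.99, 2.15], [-1.42, 1.44], [-3.14, 3.14]. Speed limits (rad/s): [2.79, 2.79, 3.14, 3.14, 3.14, 3.14].

### API

Orientations are given as a unit quaternion [x, y, z, w].
In Python, from workcell import * gives the robot as it stands.
- The arm moves only by the tool move_arm, never from a script. Its argument "moves" is a list that holds one entry, the list of rows, each a list of 7 numbers: the shift along the world's x, y, z in units of 500 mm (1.0 is 500 mm), then the turn, a rotation vector about the world's x, y, z in units of 30 degrees (1.0 is 30 degrees), then the closure, from -1 (fully open) to 1 (shut), so that 0 is half open. A call has 1 to 8 rows; each row shifts and turns the pose as measured when the row begins; what a row does not reach is not made up. A row lasts 1/12 s, in which the tool goes at most 41.7 mm and 7.16 degrees, less where a joint would pass 70% of its speed; a pose out of reach is approached as far as the arm can. A call with a number of a shift or a turn outside -1 to 1 is refused whole. A call with a gripper value outside its range is refused whole. The fingers move at their own pace and stop on an object; the grip force is fixed at half the most. Time passes only in rows, so rows that do not move let the fingers close. It gives the time, the measured TCP pose, the force and the opening at its end, in the units of the state.
- get_obs(): the state, without advancing time (a new reading comes with each control period).
- camera(name): name is "scene" or "side" or "wrist"; returns a dict with "pixels" (384x512x3 uint8, red, green, blue), "range_z" (384x512 float32, m along the optical axis (not along the pixel's ray), 0 where there is no reading), "fx", "fy", "cx", "cy" (pixels), "extrinsics" (4x4, takes a point from camera to world coordinates). Camera axes: x right, y down, z forward; pixel columns grow to the right and rows downward; lengths in m; the calibration is good to about 2 mm. A picture is of the moment at which its call begins.
- job_done(): hands the job in, once; it reports no verdict.
The state is a dict: "clock": time; "joint_pos": joint angles; "joint_vel": joint speeds; "tau": joint torques, N m; "eef_pos": TCP position; "tool_rot": TCP orientation; "ft_force": force on the tool from outside, world axes, zero at the start; "ft_torque": the same for the moment, N m; "grip_width": finger opening in m.
Only numpy, scipy, OpenCV 4.12 (cv2) and the standard library are available. Lean on these libraries where they do the work, as an engineer would, in place of code of your own. Each camera call takes 0.05 s, during which the arm holds its last target.

### The job

Set up the bench for class: run the steel rod past the dust flap and all the way down the bore of every white tube block to find out which are bored right through and which are blind. Stand the blind ones on the rack's blue lane in one straight row, butted flush against the blue end stop and against each other with no gaps, and stand the through-bored ones in the yellow tray. Leave the rod upright in its wooden stand, and do not push away or knock over the little jar and the dropper bottle.

Things in the scene. Friction and masses are not known exactly. Their poses are not given: they have to be found in the camera images.
- block_a_mid (a point): a loose white plastic tube block, 40 mm (its x) by 50 mm (its y) by 50 mm high, 90 g, standing on the bench with an 18 mm bore upright in the middle of its top, hidden by a grey dust flap. The bore either goes right through or is blind, with a dark floor 26 mm below the top; both kinds look alike from outside. The point is the middle of the block, 25 mm above its underside; z is up along the bore. May be absent
- block_b_mid (a point): a loose white plastic tube block, 40 mm (its x) by 50 mm (its y) by 50 mm high, 90 g, standing on the bench with an 18 mm bore upright in the middle of its top, hidden by a grey dust flap. The bore either goes right through or is blind, with a dark floor 26 mm below the top; both kinds look alike from outside. The point is the middle of the block, 25 mm above its underside; z is up along the bore. May be absent
- block_c_mid (a point): a loose white plastic tube block, 40 mm (its x) by 50 mm (its y) by 50 mm high, 90 g, standing on the bench with an 18 mm bore upright in the middle of its top, hidden by a grey dust flap. The bore either goes right through or is blind, with a dark floor 26 mm below the top; both kinds look alike from outside. The point is the middle of the block, 25 mm above its underside; z is up along the bore. May be absent
- block_d_mid (a point): a loose white plastic tube block, 40 mm (its x) by 50 mm (its y) by 50 mm high, 90 g, standing on the bench with an 18 mm bore upright in the middle of its top, hidden by a grey dust flap. The bore either goes right through or is blind, with a dark floor 26 mm below the top; both kinds look alike from outside. The point is the middle of the block, 25 mm above its underside; z is up along the bore. May be absent
- block_e_mid (a point): a loose white plastic tube block, 40 mm (its x) by 50 mm (its y) by 50 mm high, 90 g, standing on the bench with an 18 mm bore upright in the middle of its top, hidden by a grey dust flap. The bore either goes right through or is blind, with a dark floor 26 mm below the top; both kinds look alike from outside. The point is the middle of the block, 25 mm above its underside; z is up along the bore. May be absent
- block_f_mid (a point): a loose white plastic tube block, 40 mm (its x) by 50 mm (its y) by 50 mm high, 90 g, standing on the bench with an 18 mm bore upright in the middle of its top, hidden by a grey dust flap. The bore either goes right through or is blind, with a dark floor 26 mm below the top; both kinds look alike from outside. The point is the middle of the block, 25 mm above its underside; z is up along the bore. May be absent
- rod_grip (a point): loose steel probing rod with a red handle, upright in its wooden stand, 60 g: round handle 16 mm thick and 50 mm long on top, below it a steel shaft 8 mm thick and 50 mm long. The point is on the axis in the handle, 78 mm above the tip and 28 mm above the handle's underside; z is up along the rod
- rod_tip (a point): the lower end of the rod's shaft, on its axis (78 mm below rod_grip)
- stand_mouth (a point): the rod's stand, a fixed wooden block 50 by 50 mm and 55 mm high with a 14 mm hole right through, upright in its middle. The point is the centre of the hole's mouth, 55 mm above the bench. The handle's underside rests on the stand, so the rod's tip then hangs 50 mm below the mouth
- rack_stop (a point): the rack: fixed aluminium plate 160 mm wide (x), 3 mm thick, a blue lane painted along its middle, a blue stop (70 mm wide, 30 mm high) across one end. The point: middle of the stop face's foot, level with the plate's top (3 mm above the bench); y runs from the stop along the lane, 198 mm long; z up. The row lies on this y line, blocks' 50 mm sides along it: first block's middle 25 mm from the point
- tray_in (a point): the fixed yellow tray, 150 mm (x) by 280 mm (y) outside, walls 4 mm thick and 14 mm high. The point is the centre of its inner floor, 4 mm above the bench
- jar: bystander: small clear glass jar, 42 mm across, 58 mm high; origin under its centre
- dropper: bystander: amber dropper bottle with a red bulb, 36 mm across, 74 mm high; origin under its centre
- flap_a (a joint): the small grey dust flap just inside the mouth of block_a's bore, hinged on the bore's -x side 3 mm below the top; 0 rad shut (level), up to 1.5 hanging down along the wall. It gives way to a light push from above (under 1 N), hangs down 17 mm at most and stays as left
- flap_b (a joint): the small grey dust flap just inside the mouth of block_b's bore, hinged on the bore's -x side 3 mm below the top; 0 rad shut (level), up to 1.5 hanging down along the wall. It gives way to a light push from above (under 1 N), hangs down 17 mm at most and stays as left
- flap_c (a joint): the small grey dust flap just inside the mouth of block_c's bore, hinged on the bore's -x side 3 mm below the top; 0 rad shut (level), up to 1.5 hanging down along the wall. It gives way to a light push from above (under 1 N), hangs down 17 mm at most and stays as left
- flap_d (a joint): the small grey dust flap just inside the mouth of block_d's bore, hinged on the bore's -x side 3 mm below the top; 0 rad shut (level), up to 1.5 hanging down along the wall. It gives way to a light push from above (under 1 N), hangs down 17 mm at most and stays as left
- flap_e (a joint): the small grey dust flap just inside the mouth of block_e's bore, hinged on the bore's -x side 3 mm below the top; 0 rad shut (level), up to 1.5 hanging down along the wall. It gives way to a light push from above (under 1 N), hangs down 17 mm at most and stays as left
- flap_f (a joint): the small grey dust flap just inside the mouth of block_f's bore, hinged on the bore's -x side 3 mm below the top; 0 rad shut (level), up to 1.5 hanging down along the wall. It gives way to a light push from above (under 1 N), hangs down 17 mm at most and stays as left

How it is judged:
On the way:
1. the rod's tip is run more than 32 mm down the bore of a through-bored block (((horizontal distance between rod_tip and block_c_mid below 0.008 m and z of rod_tip in the frame of block_c_mid below -0.007 m) or (horizontal distance between rod_tip and block_d_mid below 0.008 m and z of rod_tip in the frame of block_d_mid below -0.007 m) or (horizontal distance between rod_tip and block_f_mid below 0.008 m and z of rod_tip in the frame of block_f_mid below -0.007 m))), for 0.1 s.
At the end, for the whole second after the job is handed in: Blind blocks stand on the plate in one row along its middle (within 12 mm, 0.12 rad), starting at the stop, all gaps together under 4 mm; through-bored ones stand on the tray floor; the rod is in its stand (tip over 45 mm down); every flap is pushed open over 0.7 rad ((y of block_a_mid in the frame of rack_stop between 0.019 and 0.029 m or y of block_b_mid in the frame of rack_stop between 0.019 and 0.029 m or y of block_e_mid in the frame of rack_stop between 0.019 and 0.029 m) and x of block_a_mid in the frame of rack_stop between -0.012 and 0.012 m and z of block_a_mid in the frame of rack_stop between 0.022 and 0.029 m and angle between the y axis of each of block_a_mid, block_b_mid, block_e_mid and the y axis of rack_stop, either way round below 0.12 rad and angle between each of block_a_mid, block_b_mid, block_e_mid's own z axis and vertical below 0.1 rad and (y of block_a_mid in the frame of rack_stop between 0.019 and 0.029 m or y of block_a_mid in the frame of rack_stop between 0.069 and 0.079 m or y of block_a_mid in the frame of rack_stop between 0.119 and 0.129 m) and (y of block_a_mid in the frame of rack_stop below 0.05 m or horizontal distance between block_a_mid and block_b_mid below 0.0545 m or horizontal distance between block_a_mid and block_e_mid below 0.0545 m) and x of block_b_mid in the frame of rack_stop between -0.012 and 0.012 m and z of block_b_mid in the frame of rack_stop between 0.022 and 0.029 m and (y of block_b_mid in the frame of rack_stop between 0.019 and 0.029 m or y of block_b_mid in the frame of rack_stop between 0.069 and 0.079 m or y of block_b_mid in the frame of rack_stop between 0.119 and 0.129 m) and (y of block_b_mid in the frame of rack_stop below 0.05 m or horizontal distance between block_b_mid and block_a_mid below 0.0545 m or horizontal distance between block_b_mid and block_e_mid below 0.0545 m) and x of block_e_mid in the frame of rack_stop between -0.012 and 0.012 m and z of block_e_mid in the frame of rack_stop between 0.022 and 0.029 m and (y of block_e_mid in the frame of rack_stop between 0.019 and 0.029 m or y of block_e_mid in the frame of rack_stop between 0.069 and 0.079 m or y of block_e_mid in the frame of rack_stop between 0.119 and 0.129 m) and (y of block_e_mid in the frame of rack_stop below 0.05 m or horizontal distance between block_e_mid and block_a_mid below 0.0545 m or horizontal distance between block_e_mid and block_b_mid below 0.0545 m) and x of block_c_mid in the frame of tray_in between -0.05 and 0.05 m and y of block_c_mid in the frame of tray_in between -0.11 and 0.11 m and z of block_c_mid in the frame of tray_in between 0.02 and 0.032 m and angle between each of block_c_mid, block_d_mid, block_f_mid, rod_tip's own z axis and vertical below 0.15 rad and x of block_d_mid in the frame of tray_in between -0.05 and 0.05 m and y of block_d_mid in the frame of tray_in between -0.11 and 0.11 m and z of block_d_mid in the frame of tray_in between 0.02 and 0.032 m and x of block_f_mid in the frame of tray_in between -0.05 and 0.05 m and y of block_f_mid in the frame of tray_in between -0.11 and 0.11 m and z of block_f_mid in the frame of tray_in between 0.02 and 0.032 m and value of joint each of flap_a, flap_b, flap_c, flap_d, flap_e, flap_f above 0.7 rad and horizontal distance between rod_tip and stand_mouth below 0.006 m and z of rod_tip in the frame of stand_mouth below -0.045 m); the robot touches nothing.
It fails at once if the jar or the dropper bottle is pushed more than 60 mm away (distance of any of jar, dropper from where it was at the start of the episode above 0.06 m).
It fails at once if the jar or the dropper bottle is tipped over (angle between any of jar, dropper's own z axis and vertical above 0.6 rad).
Of block_a, block_c, block_e, block_f only 2 to 4 are there at a start; the rules pass over those that are not, and their reading is None.
At some moment in a run one of block_a, block_b, block_c, block_d, block_e, block_f may be knocked a few centimetres aside while the robot is not near it.
It also fails if it takes over 210 s, if anything falls off the work surface, if the arm or the gripper's body presses on something with over 40 N, if the wrist force passes 120 N, or if a joint passes its speed limit or range.

## Working session

There is one attempt and no reset: what is moved stays moved. The work goes in short steps, Python scripts to look and compute and a tool call to move; the robot and the scene stay as the last step left them, time stands still between calls to the robot, and variables do not carry over. Pictures are saved under pics/ and viewed, and the job is handed in when it is done.

Besides the shell and the picture viewer there is one more tool, called after "Request:" by a JSON object that holds its "name" and its "arguments", one argument or row to a line. move_arm: Moves the arm, as the interface text tells. Shifts and turns lie within -1 to 1; 1 stands for 500 mm of shift or 30 degrees of turn. Its arguments: {"type":"object","properties":{"moves":{"type":"array","items":{"type":"array","items":{"type":"array","items":{"type":"number"}}}}},"required":["moves"]}

```bash
ls; mkdir -p pics; cat > h.py <<'E'
from workcell import *
import numpy as np, cv2
def snap(n,fn):
    c=camera(n); cv2.imwrite('pics/'+fn,cv2.cvtColor(c['pixels'],cv2.COLOR_RGB2BGR)); np.savez('pics/'+fn[:-4]+'.npz',**c); return c
def load(fn): return dict(np.load('pics/'+fn[:-4]+'.npz'))
def pt(c,u,v,z=None):
    # world point from pixel; if z given, intersect ray with plane
    E=c['extrinsics']; r=np.array([(u-c['cx'])/c['fx'],(v-c['cy'])/c['fy'],1.0])
    if z is None: return E[:3,:3]@(r*c['range_z'][int(round(v)),int(round(u))])+E[:3,3]
    d=E[:3,:3]@r; return E[:3,3]+d*(z-E[2,3])/d[2]
def cloud(c):
    h,w=c['range_z'].shape; u,v=np.meshgrid(np.arange(w),np.arange(h)); z=c['range_z']
    P=np.stack([(u-c['cx'])/c['fx']*z,(v-c['cy'])/c['fy']*z,z],-1)
    return P@c['extrinsics'][:3,:3].T+c['extrinsics'][:3,3]
E
python3 - <<'E'
from h import *
np.set_printoptions(precision=4,suppress=True)
print(get_obs())
for n in ['scene','side','wrist']:
    c=snap(n,n+'0.png'); print(n,c['fx'],c['cx'],c['cy'],c['extrinsics'])
E
```

```text
pics
{'clock': 0.0, 'joint_pos': array([-1.279 ,  0.2414,  0.0037,  1.3352, -0.    ,  1.5708]), 'joint_vel': array([ 0.0008, -0.0012,  0.0006, -0.0013,  0.0004,  0.0009]), 'tau': array([  0.0013, -37.2323,  25.2403,   0.0169,   0.0002,  -0.    ]), 'eef_pos': array([ 0.1437, -0.4783,  0.2414]), 'tool_rot': array([ 0.9894,  0.1454, -0.0002, -0.001 ]), 'ft_force': array([-0.7169, -0.3555,  0.1064]), 'ft_torque': array([-0.0124,  0.0117,  0.0121]), 'grip_width': 0.08561559878836089}
scene 355.67126599851053 257.6754209451354 186.06960107715665 [[-0.8587  0.3312 -0.3912  0.8576]
 [ 0.5125  0.5607 -0.6503  0.4942]
 [ 0.004  -0.7589 -0.6512  0.6455]
 [ 0.      0.      0.      1.    ]]
side 492.8846496684642 246.15390018914783 198.90855900594624 [[-0.9931 -0.0772  0.088   0.4005]
 [-0.1168  0.6012 -0.7905  0.8894]
 [ 0.0081 -0.7954 -0.6061  0.8059]
 [ 0.      0.      0.      1.    ]]
wrist 283.6400384338183 255.83351845778662 193.9992047944083 [[ 0.2874 -0.9182 -0.2726  0.2125]
 [-0.9578 -0.276  -0.08   -0.4573]
 [-0.0018  0.2841 -0.9588  0.3736]
 [ 0.      0.      0.      1.    ]]
```

View pics/scene0.png

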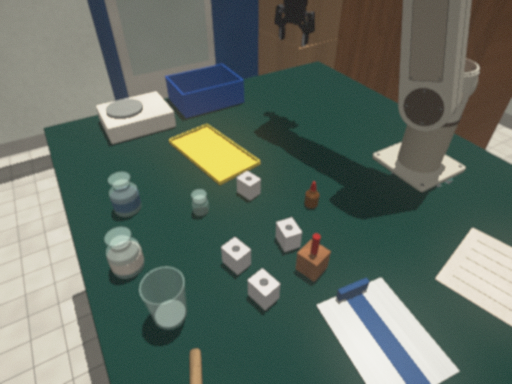

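View pics/side0.png

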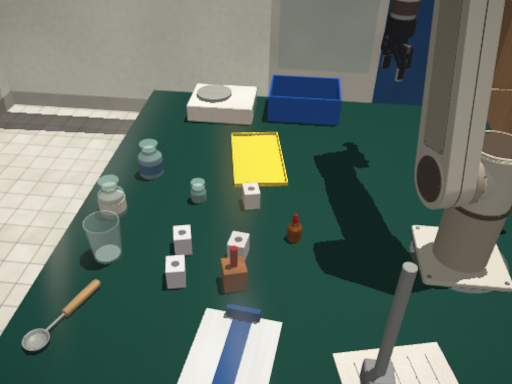

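View pics/wrist0.png

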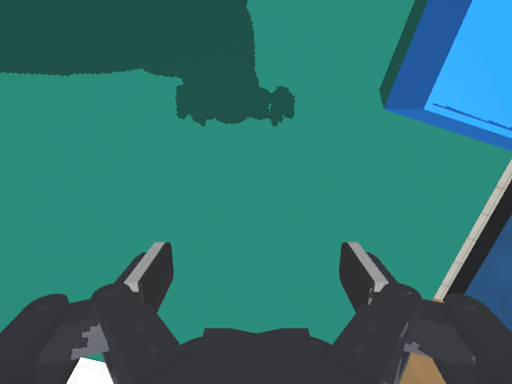

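The scene picture shows four white blocks (at about (249,185), (288,234), (236,255) and (263,289)), the rod in its stand (313,255), the yellow tray, the rack (stop at 352,290), the jar (200,202) and the dropper (312,195). Next I'll enlarge crops and measure with depth.

```bash
python3 - <<'E'
from h import *
np.set_printoptions(precision=4,suppress=True)
for fn,(x0,y0,x1,y1) in [('scene0.png',(160,150,410,337)),('side0.png',(150,150,350,310))]:
    c=load(fn); im=cv2.imread('pics/'+fn)[y0:y1,x0:x1]; cv2.imwrite('pics/crop_'+fn,cv2.resize(im,None,fx=3.2 if 'scene' in fn else 3.7,fy=3.2 if 'scene' in fn else 3.7,interpolation=cv2.INTER_CUBIC))
    W=cloud(c); px=c['pixels'].astype(int)
    white=(px.min(-1)>110)&(px.max(-1)-px.min(-1)<40)
    m=((W[...,2]>0.044)&(W[...,2]<0.056)&white&(W[...,0]>0.2)&(W[...,0]<.8)&(abs(W[...,1])<.6)).astype(np.uint8)
    n,l,s,ce=cv2.connectedComponentsWithStats(m)
    print(fn)
    for i in range(1,n):
        if s[i,4]<40: continue
        P=W[l==i]; 
        r=cv2.minAreaRect((P[:,:2]*1000).astype(np.float32))
        print(ce[i],s[i,4],P.mean(0),'rect',r)
E
```

```text
scene0.png
[139.3582 121.6716] 268 [ 0.6652 -0.5705  0.0508] rect ((661.4098510742188, -570.541015625), (34.14606857299805, 219.04122924804688), 84.11334991455078)
[248.0693 178.9752] 202 [ 0.5053 -0.1411  0.0471] rect ((504.4866943359375, -142.19015502929688), (41.26726531982422, 53.06013107299805), 16.37384605407715)
[198.7462 196.0769] 130 [ 0.6468 -0.1387  0.0533] rect ((645.6669311523438, -142.46475219726562), (38.40058517456055, 32.17334747314453), 64.93883514404297)
[288.4444 228.0667] 315 [0.5131 0.058  0.0472] rect ((512.99755859375, 57.53239440917969), (53.52725601196289, 42.34376907348633), 83.71477508544922)
[235.4235 249.2432] 366 [0.6456 0.0508 0.0475] rect ((645.1088256835938, 49.577693939208984), (41.23081970214844, 51.32988739013672), 14.108349800109863)
[263.3475 282.8337] 469 [0.6381 0.1527 0.0475] rect ((637.5487670898438, 151.8175506591797), (41.13383865356445, 50.98250198364258), 12.575836181640625)
side0.png
[219.7546 109.588 ] 216 [ 0.6544 -0.5706  0.0501] rect ((656.2581176757812, -570.1592407226562), (218.21188354492188, 20.4166259765625), 2.1621294021606445)
[251.1726 189.2081] 197 [ 0.5022 -0.1391  0.0504] rect ((502.6556701660156, -141.8627471923828), (40.30858612060547, 50.925941467285156), 16.801259994506836)
[197.9024 187.2683] 41 [ 0.641  -0.1304  0.0499] rect ((642.1680908203125, -129.4121551513672), (29.414011001586914, 10.768796920776367), 7.688839435577393)
[181.9781 232.5657] 274 [0.6428 0.0503 0.0502] rect ((642.2841186523438, 48.72218322753906), (38.98652267456055, 54.23688888549805), 13.091031074523926)
[238.4321 239.101 ] 287 [0.51   0.0567 0.0505] rect ((510.4962158203125, 55.45439910888672), (54.0142936706543, 41.16974639892578), 80.9620590209961)
[174.9683 264.0173] 347 [0.6353 0.1526 0.0502] rect ((635.7601318359375, 149.79519653320312), (39.20223617553711, 56.144893646240234), 13.310626983642578)
```

View pics/crop_scene0.png

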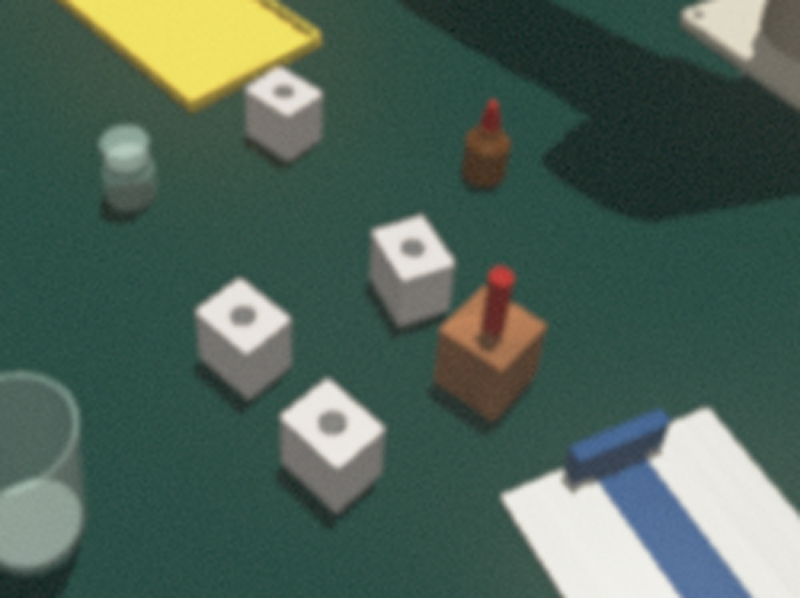

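View pics/crop_side0.png

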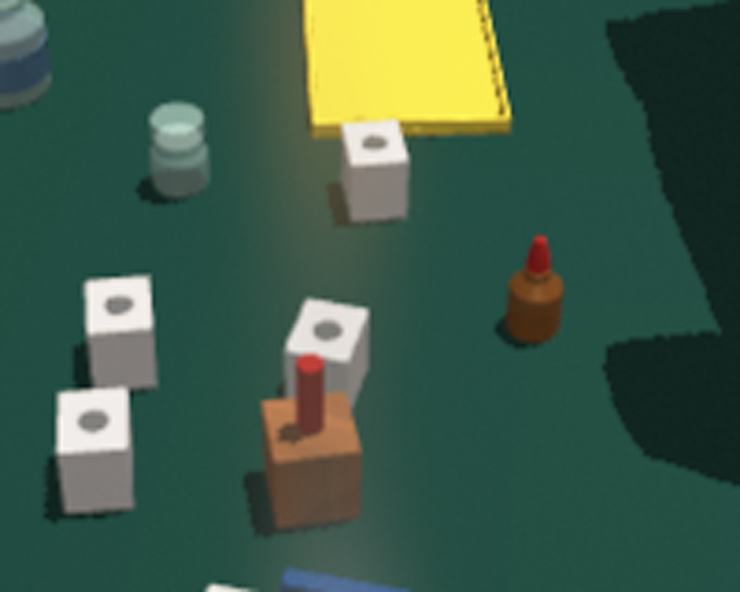

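```bash
python3 - <<'E'
from h import *
np.set_printoptions(precision=4,suppress=True)
c=load('scene0.png'); s=3.2
def P(u,v,z=None): return pt(c,160+u/s,150+v/s,z)
for nm,u,v,z in [('handle top',501,273,.105),('stand top L',440,330,.055),('stand top R',545,328,.055),('stand top near',493,362,.055),('stand top far',489,291,.055),('stoptopL',567,455,.033),('stoptopR',667,420,.033),('plate far R',707,408,.003),('plate far L',502,494,.003),('lane L',600,480,.003),('lane R',660,460,.003),('dropper',487,180,0),('jar',128,205,0)]: print(nm,P(u,v,z),P(u,v))
# tray corners in full pixels
for u,v in [(170,139),(208,125),(258,159),(222,179)]: print('tray',pt(c,u,v,.014))
print('plate R bottom',pt(c,452,363,.003))
E
```

```text
handle top [0.5089 0.1453 0.105 ] [0.5071 0.1435 0.1022]
stand top L [0.5416 0.1318 0.055 ] [0.5399 0.1299 0.0519]
stand top R [0.4814 0.1656 0.055 ] [ 0.4434  0.1323 -0.0047]
stand top near [0.5276 0.17   0.055 ] [0.5262 0.1686 0.0526]
stand top far [0.4936 0.1217 0.055 ] [0.5172 0.1458 0.0932]
stoptopL [0.5193 0.2368 0.033 ] [0.5116 0.231  0.019 ]
stoptopR [0.4484 0.2497 0.033 ] [0.4456 0.248  0.0289]
plate far R [0.3986 0.2444 0.003 ] [ 0.3964  0.2432 -0.0001]
plate far L [0.556  0.2249 0.003 ] [ 0.5531  0.2224 -0.0031]
lane L [0.4966 0.2488 0.003 ] [0.4956 0.2481 0.0013]
lane R [0.4537 0.2575 0.003 ] [0.4519 0.2565 0.0001]
dropper [ 0.3886 -0.0082  0.    ] [ 0.3933 -0.0032  0.0064]
jar [ 0.6527 -0.131   0.    ] [ 0.6548 -0.1246  0.0067]
tray [ 0.602  -0.4795  0.014 ]
tray [ 0.4603 -0.4965  0.014 ]
tray [ 0.4137 -0.2426  0.014 ]
tray [ 0.5485 -0.213   0.014 ]
plate R bottom [0.4223 0.4371 0.003 ]
```

Request:
{"name": "move_arm", "arguments": {
  "moves": [
    [[0.045,0.06,0.02,0,0,0.23,-1],[0.045,0.06,0.02,0,0,0.23,-1],[0.045,0.06,0.02,0,0,0.23,-1],[0.045,0.06,0.02,0,0,0.23,-1],[0.045,0.06,0.02,0,0,0.23,-1],[0.045,0.06,0.02,0,0,0.23,-1],[0.045,0.06,0.02,0,0,0.23,-1],[0.045,0.06,0.02,0,0,0.23,-1]]
  ]
}}

```text
clock: 0.82
eef_pos: [0.3226, -0.2312, 0.3182]
tool_rot: [0.802, 0.597, -0.003, -0.005]
ft_force: [0.7, -0.0, -0.3]
grip_width: 0.0853
```

Request:
{"name": "move_arm", "arguments": {
  "moves": [
    [[0.05,0.06,0.01,0,0,0.19,-1],[0.05,0.06,0.01,0,0,0.19,-1],[0.05,0.06,0.01,0,0,0.17,-1],[0.05,0.06,0.01,0,0,0,-1],[0.05,0.06,0.01,0,0,0,-1],[0.05,0.06,0,0,0,0,-1],[0,0.06,0,0,0,0,-1],[0,0,0,0,0,0,-1]]
  ]
}}

```text
clock: 1.48
eef_pos: [0.4812, -0.0033, 0.345]
tool_rot: [0.698, 0.716, -0.003, -0.003]
ft_force: [0.2, -0.7, -0.5]
grip_width: 0.0851
```

```bash
python3 - <<'E'
from h import *
c=snap('wrist','w1.png'); print(get_obs()['eef_pos'],c['extrinsics'])
cv2.imwrite('pics/w1b.png',cv2.resize(cv2.imread('pics/w1.png'),(800,600),interpolation=cv2.INTER_CUBIC))
E
```

```text
[ 0.48118533 -0.00513503  0.34453566] [[ 0.99967016  0.02566115  0.00103569  0.4796143 ]
 [ 0.02489349 -0.95827085 -0.28477588  0.06965375]
 [-0.0063152   0.28470773 -0.95859357  0.47711688]
 [ 0.          0.          0.          1.        ]]
```

View pics/w1b.png

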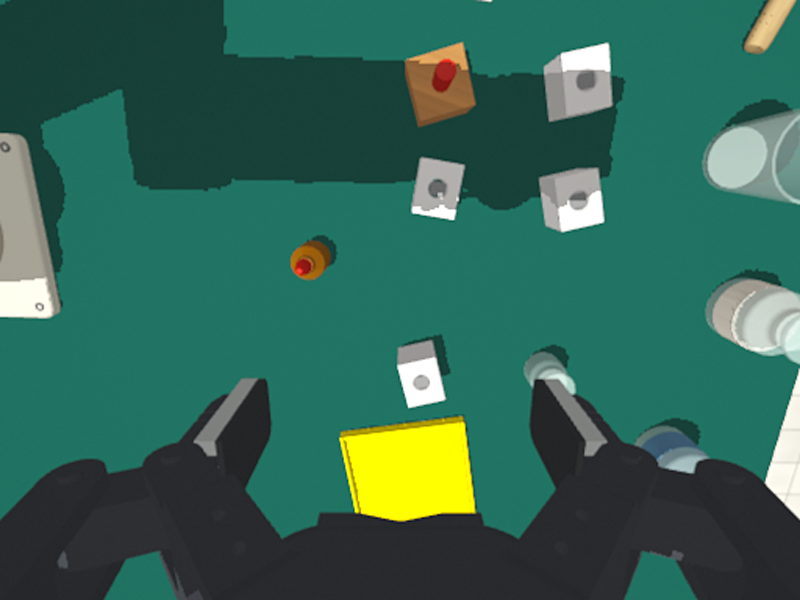

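The wrist view shows the four blocks: (421,378), (438,188), (575,197) and (585,80) in the enlargement. The stand and rod are at (440,80), the dropper at (310,262), the jar at (550,372) and the tray at the bottom.

```bash
cat >> h.py <<'E'
def tops(c,zlo=.043,zhi=.057,box=(.2,.75,-.5,.6),amin=60):
    W=cloud(c); px=c['pixels'].astype(int)
    m=((W[...,2]>zlo)&(W[...,2]<zhi)&(px.max(-1)-px.min(-1)<40)&(px.min(-1)>55)&(W[...,0]>box[0])&(W[...,0]<box[1])&(W[...,1]>box[2])&(W[...,1]<box[3])).astype(np.uint8)
    n,l,s,ce=cv2.connectedComponentsWithStats(m); out=[]
    for i in range(1,n):
        if s[i,4]<amin: continue
        P=W[l==i]; z0=np.median(P[:,2]); P=P[abs(P[:,2]-z0)<.004]
        r=cv2.minAreaRect((P[:,:2]*1000).astype(np.float32)); (a,b),(w,h),t=r
        if w>h: w,h,t=h,w,t-90
        print('px',ce[i].round(),'n',s[i,4],'ctr %.1f %.1f'%(a,b),'size %.1f %.1f'%(w,h),'yaw %.1f'%t,'z %.4f'%z0)
E
python3 - <<'E'
from h import *
c=load('w1.png'); tops(c)
E
```

```text
px [374.  50.] n 1256 ctr 636.9 151.2 size 41.4 50.1 yaw 12.9 z 0.0503
px [279. 120.] n 953 ctr 511.7 56.1 size 40.0 49.9 yaw -8.3 z 0.0502
px [369. 127.] n 1009 ctr 644.6 49.1 size 40.7 50.1 yaw 14.5 z 0.0503
px [269. 243.] n 702 ctr 504.0 -142.9 size 40.0 50.6 yaw 14.8 z 0.0500
px [352. 238.] n 63 ctr 640.7 -128.6 size 6.6 27.5 yaw -73.7 z 0.0501
```

Request:
{"name": "move_arm", "arguments": {
  "moves": [
    [[0,0.08,-0.02,0,0,0,-1],[0,0.08,-0.02,0,0,0,-1],[0,0.08,-0.02,0,0,0,-1],[0,0.03,-0.02,0,0,0,-1],[0,0,0,0,0,0,-1]]
  ]
}}

```text
clock: 1.95
eef_pos: [0.4809, 0.1257, 0.3029]
tool_rot: [0.702, 0.712, -0.005, -0.001]
ft_force: [0.4, 0.7, -0.4]
grip_width: 0.0856
```

```bash
python3 - <<'E'
from h import *
c=snap('wrist','w2.png'); print(get_obs()['eef_pos']); tops(c)
cv2.imwrite('pics/w2b.png',cv2.resize(cv2.imread('pics/w2.png'),(800,600),interpolation=cv2.INTER_CUBIC))
E
```

```text
[0.48112061 0.1246669  0.30381242]
px [373. 147.] n 1185 ctr 637.0 151.0 size 40.9 50.5 yaw 12.9 z 0.0502
px [278. 211.] n 942 ctr 511.6 56.1 size 40.1 51.0 yaw -8.2 z 0.0501
px [369. 217.] n 983 ctr 644.5 49.1 size 40.3 51.5 yaw 14.8 z 0.0502
px [268. 320.] n 484 ctr 501.8 -134.9 size 35.8 41.0 yaw -76.4 z 0.0498
```

View pics/w2b.png

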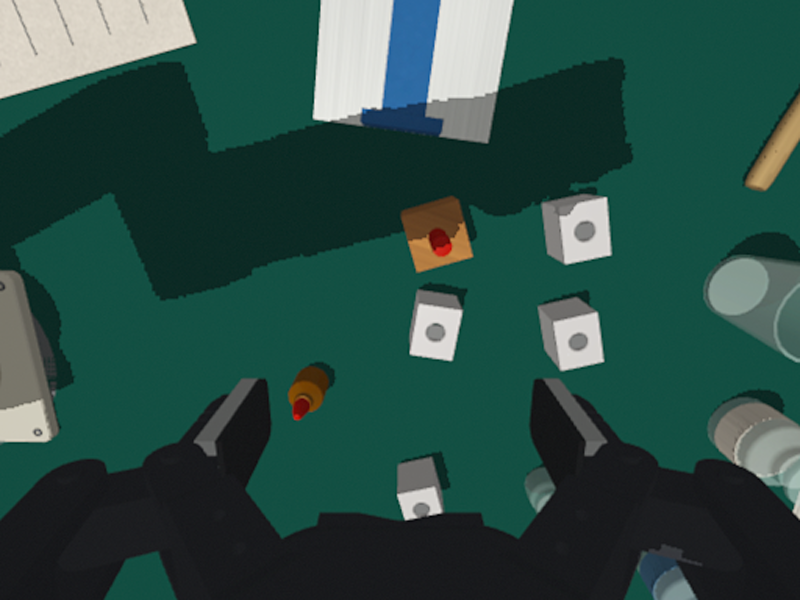

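The wrist view shows the rack and its lane at the top (stop at (402,122)), the stand and rod at (438,238), and blocks whose poses match the earlier view to about 1 mm. Next I'll measure the stand, rod and rack from depth.

```bash
python3 - <<'E'
from h import *
def rect(P,n):
    (a,b),(w,h),t=cv2.minAreaRect((P[:,:2]*1000).astype(np.float32)); print(n,len(P),'ctr %.1f %.1f size %.1f %.1f ang %.1f z %.4f'%(a,b,w,h,t,np.median(P[:,2])))
for f in ['w1.png','w2.png']:
    c=load(f); W=cloud(c); px=c['pixels'].astype(int); x,y,z=W[...,0],W[...,1],W[...,2]
    near=(abs(x-.511)<.05)&(abs(y-.146)<.045)
    rect(W[near&(z>.052)&(z<.058)],f+' standtop')
    rect(W[near&(z>.1)&(z<.11)],f+' handletop')
    for zz in (.07,.08,.09):
        rect(W[near&(z>zz-.005)&(z<zz+.005)&(px[...,0]>2*px[...,1])],f+' handle %.2f'%zz)
    st=(abs(x-.48)<.08)&(y>.2)&(z>.029)&(z<.037)&(y<.27)
    if st.sum()>5: rect(W[st],f+' stoptop')
    blue=(px[...,2]>1.3*px[...,0])&(px[...,2]>px[...,1]*1.1)&(abs(z-.003)<.004)&(y>.22)&(abs(x-.48)<.12)&(y<.6)
    if blue.sum()>10: rect(W[blue],f+' lane')
    pl=(abs(z-.003)<.003)&(px.max(-1)-px.min(-1)<40)&(px.min(-1)>60)&(y>.2)&(abs(x-.48)<.15)
    if pl.sum()>10: rect(W[pl],f+' plate')
    ye=(px[...,0]>150)&(px[...,1]>130)&(px[...,2]<90)&(y<-.1)
    if ye.sum()>10:
        rect(W[ye],f+' tray vis')
c=load('scene0.png'); W=cloud(c);px=c['pixels'].astype(int);ye=(px[...,0]>150)&(px[...,1]>130)&(px[...,2]<110)&(W[...,2]<.03); rect(W[ye],'tray scene')
c=load('side0.png'); W=cloud(c);px=c['pixels'].astype(int);ye=(px[...,0]>150)&(px[...,1]>130)&(px[...,2]<110)&(W[...,2]<.03); rect(W[ye],'tray side')
E
```

```text
w1.png standtop 1271 ctr 509.6 145.4 size 50.4 50.4 ang 17.0 z 0.0554
w1.png handletop 165 ctr 509.2 144.9 size 14.8 15.3 ang 50.7 z 0.1052
w1.png handle 0.07 15 ctr 508.3 138.9 size 2.9 12.4 ang 78.2 z 0.0704
w1.png handle 0.08 18 ctr 507.4 139.9 size 4.6 14.0 ang 67.1 z 0.0803
w1.png handle 0.09 19 ctr 509.8 139.7 size 14.2 4.7 ang 2.0 z 0.0892
w1.png tray vis 4567 ctr 495.5 -291.7 size 155.7 140.2 ang 10.1 z 0.0044
w2.png standtop 1203 ctr 509.4 145.2 size 49.9 50.3 ang 17.1 z 0.0553
w2.png handletop 144 ctr 509.3 145.4 size 14.2 14.9 ang 1.5 z 0.1053
w2.png handle 0.07 9 ctr 508.4 151.6 size 11.3 2.5 ang 9.2 z 0.0691
w2.png handle 0.08 15 ctr 508.4 151.3 size 12.8 3.4 ang 9.6 z 0.0793
w2.png handle 0.09 18 ctr 506.7 150.3 size 13.3 3.9 ang 27.6 z 0.0919
w2.png stoptop 481 ctr 477.7 239.4 size 12.1 69.6 ang 83.5 z 0.0303
w2.png lane 2149 ctr 484.9 285.0 size 106.2 69.9 ang 83.3 z 0.0036
w2.png plate 7240 ctr 484.2 288.8 size 113.9 162.9 ang 83.4 z 0.0034
tray scene 2763 ctr 578.9 -125.7 size 850.4 260.7 ang 72.8 z 0.0016
tray side 2663 ctr 590.2 -100.0 size 870.1 262.0 ang 73.1 z 0.0057
```

Request:
{"name": "move_arm", "arguments": {
  "moves": [
    [[0.0095,0.0068,-0.07,0,0,0,-1],[0.0095,0.0068,-0.07,0,0,0,-1],[0.0095,0.0068,-0.07,0,0,0,-1],[0.0095,0.0068,-0.06,0,0,0,-0.5],[0.0095,0.0068,-0.06,0,0,0,0],[0.0095,0.0068,-0.04,0,0,0,0],[0,0,0,0,0,0,0],[0,0,0,0,0,0,0]]
  ]
}}

```text
clock: 2.67
eef_pos: [0.514, 0.13, 0.1202]
tool_rot: [0.709, 0.705, -0.001, 0.006]
ft_force: [0.2, 1.1, 0.4]
grip_width: 0.0425
```

```bash
cat >> h.py <<'E'
from scipy.spatial.transform import Rotation as R
import sys
def to(x,y,z,yaw=90):
    o=get_obs(); d=(np.array([x,y,z])-o['eef_pos'])/.5
    t=np.radians(yaw); q=R.from_quat([np.cos(t/2),np.sin(t/2),0,0])
    rv=np.degrees((q*R.from_quat(o['tool_rot']).inv()).as_rotvec())/30
    print('clock %.2f'%o['clock'],'pos',o['eef_pos'].round(4),'units d',d.round(4),'rot',rv.round(4),'F',o['ft_force'].round(2),'grip %.4f'%o['grip_width'])
E
python3 -c "
from h import *
to(.5093,.145,.076,90)"
```

```text
clock 2.67 pos [0.514  0.13   0.1202] units d [-0.0095  0.0301 -0.0885] rot [0.0178 0.0146 0.0098] F [0.18 1.09 0.39] grip 0.0425
```

Request:
{"name": "move_arm", "arguments": {
  "moves": [
    [[-0.005,0.015,0,0.009,0.007,0.005,0],[-0.0045,0.015,0,0.009,0.007,0.005,0],[0,0,-0.03,0,0,0,0],[0,0,-0.03,0,0,0,0],[0,0,0,0,0,0,0]]
  ]
}}

```text
clock: 3.08
eef_pos: [0.5143, 0.1451, 0.0996]
tool_rot: [0.709, 0.706, 0.007, 0.003]
ft_force: [-0.9, -0.2, -0.3]
grip_width: 0.0426
```

```bash
python3 -c "
from h import *
to(.5093,.145,.076,90)"
```

```text
clock 3.08 pos [0.5143 0.1451 0.0996] units d [-0.01   -0.0001 -0.0472] rot [-0.0107  0.0274  0.0083] F [-0.86 -0.19 -0.29] grip 0.0426
```

Request:
{"name": "move_arm", "arguments": {
  "moves": [
    [[-0.005,0,-0.02,-0.005,0.014,0.004,0],[-0.005,0,-0.02,-0.005,0.013,0.004,0],[0,0,-0.007,0,0,0,0]]
  ]
}}

```text
clock: 3.33
eef_pos: [0.5119, 0.1467, 0.0801]
tool_rot: [0.707, 0.708, 0.004, 0.002]
ft_force: [-0.1, -0.0, -0.7]
grip_width: 0.0429
```

```bash
python3 -c "
from h import *
to(.5093,.145,.076,90)"
```

```text
clock 3.33 pos [0.5119 0.1467 0.0801] units d [-0.0051 -0.0034 -0.0081] rot [-0.0057  0.0149 -0.0023] F [-0.06 -0.04 -0.66] grip 0.0429
```

Request:
{"name": "move_arm", "arguments": {
  "moves": [
    [[-0.006,-0.003,-0.009,-0.006,0.015,0,0],[0,0,0,0,0,0,1],[0,0,0,0,0,0,1],[0,0,0,0,0,0,1],[0,0,0,0,0,0,1],[0,0,0,0,0,0,1]]
  ]
}}

```text
clock: 3.83
eef_pos: [0.5084, 0.1453, 0.0753]
tool_rot: [0.706, 0.708, -0.001, -0.0]
ft_force: [0.2, 0.9, -1.3]
grip_width: 0.0144
```

```bash
python3 -c "
from h import *
to(.5093,.145,.076,90)"
```

```text
clock 3.83 pos [0.5084 0.1453 0.0753] units d [ 0.0017 -0.0007  0.0015] rot [ 0.0012 -0.0026 -0.0033] F [ 0.2   0.93 -1.26] grip 0.0144
```

Request:
{"name": "move_arm", "arguments": {
  "moves": [
    [[0,0,0.04,0,0,0,1],[0,0,0.06,0,0,0,1],[0,0,0.05,0,0,0,1],[0.06,0,0.01,0,0,0,1],[0.07,0,0,0,0,0,1],[0.07,0.006,0,0,0,0,1],[0.05,0.006,0,0,0,0,1],[0,0,0,0,0,0,1]]
  ]
}}

```text
clock: 4.5
eef_pos: [0.6387, 0.1517, 0.1614]
tool_rot: [0.706, 0.708, 0.003, 0.002]
ft_force: [0.4, 0.3, -1.1]
grip_width: 0.0144
```

```bash
python3 -c "
from h import *
to(.637,.151,.135,90)
c=snap('wrist','w3.png'); tops(c)"
```

```text
clock 4.50 pos [0.6387 0.1517 0.1614] units d [-0.0034 -0.0013 -0.0529] rot [-0.0026  0.0111 -0.0051] F [ 0.41  0.26 -1.12] grip 0.0144
px [253. 193.] n 2247 ctr 636.9 150.9 size 40.0 50.4 yaw 12.8 z 0.0502
px [125. 277.] n 1253 ctr 512.3 58.8 size 40.6 46.1 yaw -7.6 z 0.0499
px [260. 311.] n 242 ctr 644.5 30.5 size 14.9 30.4 yaw -76.6 z 0.0504
```

View pics/w3.png

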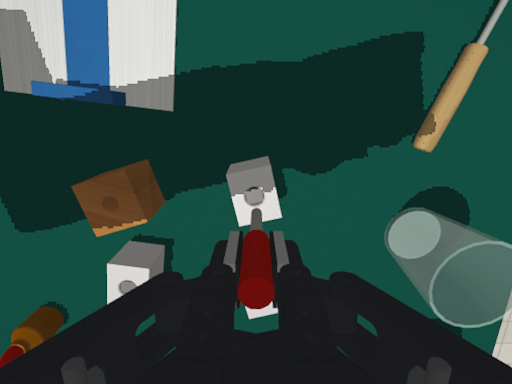

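The rod is in the gripper with its tip at (256,212), next to block 4's bore at (254,197).

```bash
python3 -c "
from h import *
c=load('w3.png')
for v in (210,212,214): print(pt(c,256,v),pt(c,256,v,.091))
print(pt(c,254,197,.047))
"
```

```text
[0.63863635 0.15532693 0.10075586] [0.63871576 0.15183287 0.091     ]
[0.63859976 0.15560691 0.1057077 ] [0.63871976 0.15022246 0.091     ]
[0.63857566 0.15537968 0.10910981] [0.63872378 0.14860519 0.091     ]
[0.63722349 0.14861455 0.047     ]
```

Request:
{"name": "move_arm", "arguments": {
  "moves": [
    [[-0.004,-0.001,-0.02,0,0.01,0,1],[-0.001,0,-0.02,0,0,0,1],[0,0,-0.015,0,0,0,1],[0,0,-0.01,0,0,0,1]]
  ]
}}

```text
clock: 4.88
eef_pos: [0.6307, 0.1504, 0.1261]
tool_rot: [0.706, 0.708, -0.002, -0.002]
ft_force: [-1.4, -0.2, -0.7]
grip_width: 0.0144
```

```bash
python3 -c "
from h import *
to(.637,.151,.1,90)"
```

```text
clock 4.88 pos [0.6307 0.1504 0.1261] units d [ 0.0127  0.0011 -0.0521] rot [-0.001  -0.0099 -0.0057] F [-1.37 -0.24 -0.72] grip 0.0144
```

Request:
{"name": "move_arm", "arguments": {
  "moves": [
    [[0.011,0.001,0,0,-0.009,0,1],[0,0,0,0,0,0,1]]
  ]
}}

```text
clock: 5.05
eef_pos: [0.6333, 0.1506, 0.1234]
tool_rot: [0.706, 0.708, -0.002, -0.002]
ft_force: [-0.2, -0.4, -0.1]
grip_width: 0.0145
```

```bash
python3 -c "
from h import *
to(.637,.151,.1,90)"
```

```text
clock 5.05 pos [0.6333 0.1506 0.1234] units d [ 0.0075  0.0008 -0.0469] rot [ 0.0015 -0.0109 -0.007 ] F [-0.22 -0.41 -0.1 ] grip 0.0145
```

Request:
{"name": "move_arm", "arguments": {
  "moves": [
    [[0.009,0.001,0.002,0,-0.01,0,1],[0.002,0,-0.004,0,0,0,1]]
  ]
}}

```text
clock: 5.22
eef_pos: [0.6388, 0.1513, 0.123]
tool_rot: [0.706, 0.709, -0.0, 0.0]
ft_force: [1.1, -0.3, -0.4]
grip_width: 0.0144
```

```bash
python3 -c "
from h import *
to(.637,.151,.1,90)"
```

```text
clock 5.22 pos [0.6388 0.1513 0.123 ] units d [-0.0036 -0.0006 -0.046 ] rot [ 0.0013  0.0006 -0.0076] F [ 1.1  -0.32 -0.42] grip 0.0144
```

Good. Now down to tip z ≈ 0.030 (TCP 0.100), watching force.

Request:
{"name": "move_arm", "arguments": {
  "moves": [
    [[-0.001,0,-0.012,0,0,0,1],[-0.001,0,-0.014,0,0,0,1],[-0.001,0,-0.014,0,0,0,1],[0,0,0,0,0,0,1]]
  ]
}}

```text
clock: 5.55
eef_pos: [0.6386, 0.1516, 0.1025]
tool_rot: [0.706, 0.709, 0.001, 0.001]
ft_force: [0.1, -0.2, -0.7]
grip_width: 0.0147
```

```bash
python3 -c "
from h import *
to(.637,.151,.083,90)"
```

```text
clock 5.55 pos [0.6386 0.1516 0.1025] units d [-0.0031 -0.0013 -0.0389] rot [-0.0001  0.0074 -0.0076] F [ 0.13 -0.16 -0.72] grip 0.0147
```

Request:
{"name": "move_arm", "arguments": {
  "moves": [
    [[-0.002,0,-0.008,0,0,0,1],[-0.001,0,-0.008,0,0,0,1],[0,0,-0.008,0,0,0,1],[0,0,-0.008,0,0,0,1]]
  ]
}}

```text
clock: 5.88
eef_pos: [0.637, 0.1517, 0.0851]
tool_rot: [0.706, 0.709, 0.002, 0.001]
ft_force: [-0.1, -0.4, -0.2]
grip_width: 0.0145
```

```bash
python3 -c "
from h import *
to(.637,.151,.083,90)"
```

```text
clock 5.88 pos [0.637  0.1517 0.0851] units d [-0.     -0.0013 -0.0043] rot [-0.0004  0.0082 -0.0076] F [-0.08 -0.39 -0.2 ] grip 0.0145
```

Request:
{"name": "move_arm", "arguments": {
  "moves": [
    [[0,-0.001,-0.008,0,0.005,0,1],[0,0,-0.006,0,0,0,1],[0,0,0,0,0,0,1]]
  ]
}}

```text
clock: 6.13
eef_pos: [0.6363, 0.151, 0.076]
tool_rot: [0.706, 0.709, -0.0, -0.0]
ft_force: [0.4, 0.2, 0.0]
grip_width: 0.0147
```

```bash
python3 -c "
from h import *
to(.637,.151,.083,90)
snap('side','s1.png');snap('wrist','w4.png')"; python3 - <<'E'
import cv2
im=cv2.imread('pics/s1.png')[180:320,130:300]; cv2.imwrite('pics/s1c.png',cv2.resize(im,None,fx=4,fy=4,interpolation=cv2.INTER_CUBIC))
E
```

```text
clock 6.13 pos [0.6363 0.151  0.076 ] units d [0.0014 0.     0.014 ] rot [ 0.0004 -0.0008 -0.0078] F [0.41 0.19 0.05] grip 0.0147
```

View pics/s1c.png

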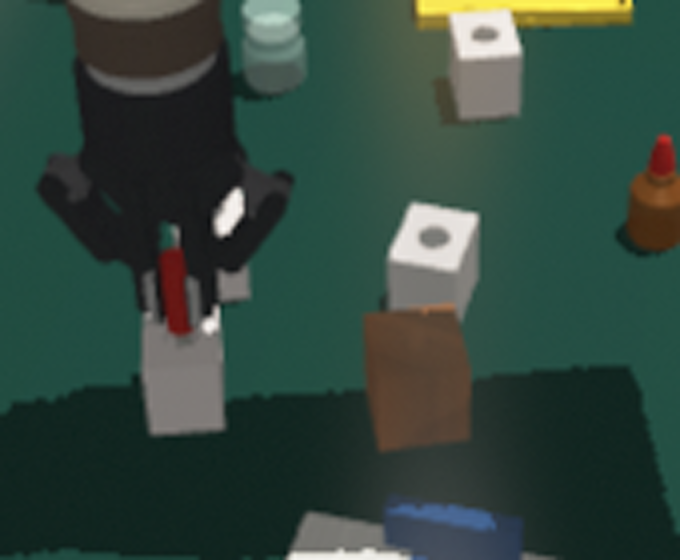

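The side view shows the handle's underside almost at block 4's top with no contact force, so block 4 is bored through. Next is block 3 at (0.6445, 0.049).

Request:
{"name": "move_arm", "arguments": {
  "moves": [
    [[0,0,0.05,0,0,0,1],[0,0,0.05,0,0,0,1],[0,0,0.04,0,0,0,1],[0.004,-0.06,0,0,0,0,1],[0.004,-0.06,0,0,0,0,1],[0.004,-0.06,0,0,0,0,1],[0.004,-0.025,0,0,0,0,1],[0,0,0,0,0,0,1]]
  ]
}}

```text
clock: 6.9
eef_pos: [0.6449, 0.0474, 0.1522]
tool_rot: [0.704, 0.711, 0.001, 0.001]
ft_force: [0.1, -0.3, -0.3]
grip_width: 0.0149
```

```bash
python3 -c "
from h import *
to(.6445,.049,.128,90)
c=snap('wrist','w5.png'); tops(c)"
```

```text
clock 6.90 pos [0.6449 0.0474 0.1522] units d [-0.0008  0.0032 -0.0484] rot [ 0.      0.0079 -0.0185] F [ 0.11 -0.28 -0.26] grip 0.0149
px [244.  67.] n 3352 ctr 634.9 150.5 size 40.1 50.3 yaw 12.9 z 0.0504
px [101. 185.] n 2930 ctr 511.6 55.9 size 41.7 50.8 yaw -8.4 z 0.0500
px [255. 193.] n 2426 ctr 644.6 48.7 size 40.1 50.6 yaw 14.7 z 0.0502
```

Request:
{"name": "move_arm", "arguments": {
  "moves": [
    [[0,0.003,-0.014,0,0.008,0,1],[0,0.001,-0.016,0,0,0,1],[0,0,-0.014,0,0,0,1],[0,0,0,0,0,0,1]]
  ]
}}

```text
clock: 7.28
eef_pos: [0.6443, 0.0549, 0.1276]
tool_rot: [0.702, 0.712, 0.0, -0.001]
ft_force: [-0.4, -0.6, -1.0]
grip_width: 0.0142
```

```bash
python3 -c "
from h import *
to(.6445,.0488,.100,90)"
```

```text
clock 7.28 pos [0.6443 0.0549 0.1276] units d [ 0.0005 -0.0123 -0.0551] rot [-0.0048 -0.0027 -0.0273] F [-0.43 -0.57 -0.95] grip 0.0142
```

Request:
{"name": "move_arm", "arguments": {
  "moves": [
    [[0,-0.008,0,0,0,-0.02,1],[0,-0.004,0,0,0,0,1],[0,0,0,0,0,0,1]]
  ]
}}

```text
clock: 7.53
eef_pos: [0.6428, 0.0513, 0.1251]
tool_rot: [0.705, 0.71, -0.001, -0.003]
ft_force: [0.1, -0.3, -1.1]
grip_width: 0.0145
```

```bash
python3 -c "
from h import *
to(.6445,.0488,.100,90)"
```

```text
clock 7.53 pos [0.6428 0.0513 0.1251] units d [ 0.0035 -0.0051 -0.0501] rot [-0.0047 -0.0111 -0.0135] F [ 0.09 -0.3  -1.14] grip 0.0145
```

Request:
{"name": "move_arm", "arguments": {
  "moves": [
    [[0.003,-0.005,-0.01,-0.004,-0.01,-0.01,1],[0,-0.001,-0.014,0,0,0,1],[0,0,-0.014,0,0,0,1],[0,0,-0.006,0,0,0,1]]
  ]
}}

```text
clock: 7.87
eef_pos: [0.6458, 0.0483, 0.103]
tool_rot: [0.707, 0.708, 0.002, 0.001]
ft_force: [0.4, 0.2, -1.2]
grip_width: 0.0143
```

```bash
python3 -c "
from h import *
to(.6445,.0488,.100,90)"
```

```text
clock 7.87 pos [0.6458 0.0483 0.103 ] units d [-0.0025  0.001  -0.006 ] rot [-0.0011  0.0077 -0.0026] F [ 0.42  0.16 -1.23] grip 0.0143
```

Request:
{"name": "move_arm", "arguments": {
  "moves": [
    [[-0.001,0,-0.008,0,0.004,0,1],[0,0,-0.008,0,0,0,1],[0,0,-0.008,0,0,0,1],[0,0,-0.008,0,0,0,1]]
  ]
}}

```text
clock: 8.2
eef_pos: [0.645, 0.048, 0.0848]
tool_rot: [0.707, 0.707, 0.001, 0.0]
ft_force: [0.4, 0.8, -0.5]
grip_width: 0.0145
```

```bash
python3 -c "
from h import *
to(.6445,.0488,.100,90)"
```

```text
clock 8.20 pos [0.645  0.048  0.0848] units d [-0.001   0.0016  0.0305] rot [-0.0012  0.002  -0.0017] F [ 0.38  0.81 -0.51] grip 0.0145
```

Request:
{"name": "move_arm", "arguments": {
  "moves": [
    [[0,0,-0.008,0,0,0,1],[0,0,-0.006,0,0,0,1],[0,0,0,0,0,0,1]]
  ]
}}

```text
clock: 8.45
eef_pos: [0.6443, 0.048, 0.0756]
tool_rot: [0.707, 0.707, -0.0, -0.0]
ft_force: [-0.6, -0.3, -0.9]
grip_width: 0.0144
```

```bash
python3 -c "
from h import *
to(.6445,.0488,.100,90)
c=snap('scene','c2.png'); im=cv2.imread('pics/c2.png')[140:310,170:360]; cv2.imwrite('pics/c2c.png',cv2.resize(im,None,fx=4,fy=3.5,interpolation=cv2.INTER_CUBIC))"
```

```text
clock 8.45 pos [0.6443 0.048  0.0756] units d [0.0004 0.0017 0.0487] rot [-0.0009 -0.0016 -0.0017] F [-0.56 -0.27 -0.9 ] grip 0.0144
```

View pics/c2c.png

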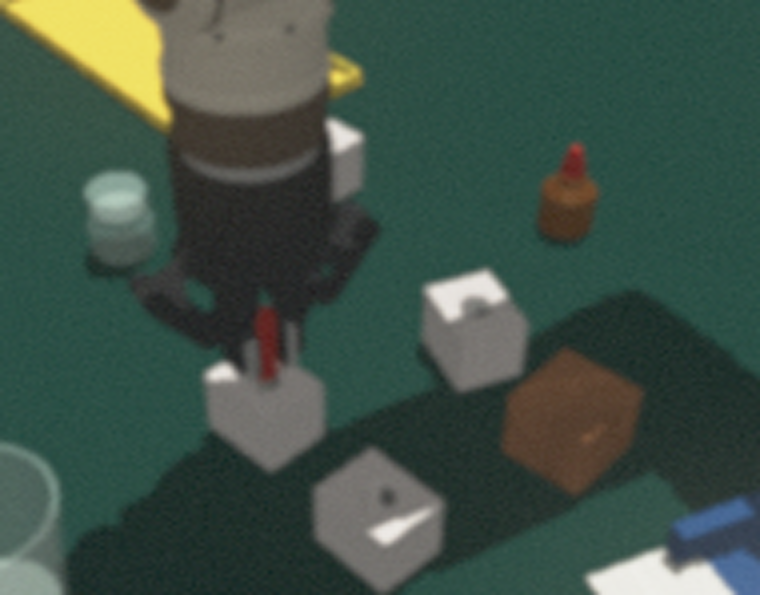

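The scene view shows the rod all the way down block 3, so it is bored through. Next is block 2 at (0.5117, 0.056).

Request:
{"name": "move_arm", "arguments": {
  "moves": [
    [[0,0,0.05,0,0,0,1],[0,0,0.05,0,0,0,1],[0,0,0.035,0,0,0,1],[-0.066,0.004,0,0,0,0,1],[-0.07,0.004,0,0,0,0,1],[-0.07,0.004,0,0,0,0,1],[-0.055,0.004,0,0,0,0,1],[0,0,0,0,0,0,1]]
  ]
}}

```text
clock: 9.17
eef_pos: [0.5108, 0.0558, 0.1453]
tool_rot: [0.707, 0.707, 0.001, 0.0]
ft_force: [-1.6, 0.1, -0.9]
grip_width: 0.0144
```

```bash
python3 -c "
from h import *
to(.5116,.056,.128,90)
c=snap('wrist','w6.png'); tops(c)"
```

```text
clock 9.17 pos [0.5108 0.0558 0.1453] units d [ 0.0017  0.0003 -0.0346] rot [-0.0014  0.0029  0.0001] F [-1.64  0.06 -0.93] grip 0.0144
px [421.  78.] n 3803 ctr 635.0 150.2 size 41.7 50.2 yaw 12.3 z 0.0504
px [258. 196.] n 2511 ctr 511.8 55.8 size 40.1 50.7 yaw -8.4 z 0.0502
px [410. 206.] n 2726 ctr 642.3 48.1 size 41.0 51.5 yaw 14.5 z 0.0504
```

Request:
{"name": "move_arm", "arguments": {
  "moves": [
    [[0.001,0,-0.016,0,0.003,0,1],[0,0,-0.016,0,0,0,1],[0,0,-0.004,0,0,0,1]]
  ]
}}

```text
clock: 9.47
eef_pos: [0.5184, 0.0562, 0.1292]
tool_rot: [0.707, 0.707, 0.005, 0.004]
ft_force: [-0.8, -0.1, -1.0]
grip_width: 0.0143
```

```bash
python3 -c "
from h import *
to(.5118,.0558,.1,90)"
```

```text
clock 9.47 pos [0.5184 0.0562 0.1292] units d [-0.0131 -0.0008 -0.0584] rot [-0.0029  0.0232  0.0003] F [-0.81 -0.14 -1.  ] grip 0.0143
```

Request:
{"name": "move_arm", "arguments": {
  "moves": [
    [[-0.009,0,0,0,0.02,0,1],[-0.003,0,0,0,0,0,1],[0,0,0,0,0,0,1]]
  ]
}}

```text
clock: 9.72
eef_pos: [0.5137, 0.0559, 0.1269]
tool_rot: [0.707, 0.707, -0.0, -0.001]
ft_force: [-0.0, 0.1, -0.7]
grip_width: 0.0143
```

```bash
python3 -c "
from h import *
to(.5118,.0558,.1,90)"
```

```text
clock 9.72 pos [0.5137 0.0559 0.1269] units d [-0.0037 -0.0002 -0.0538] rot [-0.0023 -0.0027  0.0017] F [-0.02  0.13 -0.65] grip 0.0143
```

Request:
{"name": "move_arm", "arguments": {
  "moves": [
    [[-0.003,0,-0.012,0,0,0,1],[-0.001,0,-0.014,0,0,0,1],[0,0,-0.014,0,0,0,1],[0,0,-0.008,0,0,0,1]]
  ]
}}

```text
clock: 10.05
eef_pos: [0.5134, 0.0559, 0.1015]
tool_rot: [0.708, 0.707, 0.001, -0.0]
ft_force: [0.3, 0.0, -0.0]
grip_width: 0.0146
```

```bash
python3 -c "
from h import *
to(.5118,.0558,.1,90)"
```

```text
clock 10.05 pos [0.5134 0.0559 0.1015] units d [-0.0032 -0.0001 -0.003 ] rot [-0.0028  0.0026  0.0026] F [ 0.32  0.01 -0.04] grip 0.0146
```

Request:
{"name": "move_arm", "arguments": {
  "moves": [
    [[-0.002,0,-0.008,0,0,0,1],[0,0,-0.008,0,0,0,1],[0,0,-0.008,0,0,0,1]]
  ]
}}

```text
clock: 10.3
eef_pos: [0.5131, 0.056, 0.0931]
tool_rot: [0.708, 0.707, 0.002, 0.001]
ft_force: [-14.4, -1.7, 49.5]
grip_width: 0.0144
```

```bash
python3 -c "
from h import *
to(.5118,.0558,.1,90)"
```

```text
clock 10.30 pos [0.5131 0.056  0.0931] units d [-0.0027 -0.0004  0.0137] rot [-0.0037  0.0087  0.0025] F [-14.37  -1.74  49.48] grip 0.0144
```

49 N at the 24 mm floor height, so block 2 is blind. Backing off.

Request:
{"name": "move_arm", "arguments": {
  "moves": [
    [[0,0,0.02,0,0,0,1],[0,0,0.04,0,0,0,1],[0,0,0.05,0,0,0,1],[0,0,0.01,0,0,0,1],[0,-0.02,0,0,0,0,1],[0,-0.02,0,0,0,0,1]]
  ]
}}

```text
clock: 10.8
eef_pos: [0.512, 0.0364, 0.1557]
tool_rot: [0.706, 0.708, 0.003, 0.001]
ft_force: [0.7, -0.4, -1.1]
grip_width: 0.0147
```

```bash
python3 -c "
from h import *
to(.504,-.143,.15,90)
c=snap('wrist','w7.png'); tops(c)"
```

```text
clock 10.80 pos [0.512  0.0364 0.1557] units d [-0.0159 -0.3589 -0.0114] rot [-0.0045  0.0103 -0.0043] F [ 0.69 -0.44 -1.06] grip 0.0147
px [415.  53.] n 3711 ctr 634.8 150.3 size 41.4 50.1 yaw 12.7 z 0.0504
px [256. 174.] n 2441 ctr 511.8 55.6 size 40.1 50.7 yaw -8.2 z 0.0504
px [405. 182.] n 2632 ctr 642.3 48.3 size 41.3 50.6 yaw 14.1 z 0.0503
```

View pics/w7.png

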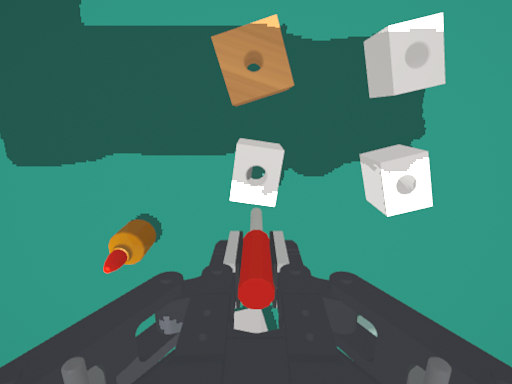

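Block 2's open bore at (256,173) looks dark, unlike the other two. The rod is still straight in the grip. Next is block 1.

Request:
{"name": "move_arm", "arguments": {
  "moves": [
    [[-0.002,-0.06,0,0,0,0,1],[-0.003,-0.07,0,0,0,0,1],[-0.003,-0.07,0,0,0,0,1],[-0.003,-0.07,0,0,0,0,1],[-0.003,-0.05,0,0,0,0,1],[0,-0.03,0,0,0,0,1],[0,-0.005,0,0,0,0,1],[0,0,0,0,0,0,1]]
  ]
}}

```text
clock: 11.52
eef_pos: [0.4955, -0.1541, 0.1424]
tool_rot: [0.709, 0.706, -0.003, -0.007]
ft_force: [0.5, -0.6, -0.1]
grip_width: 0.0147
```

```bash
python3 -c "
from h import *
to(.504,-.143,.125,90)
c=snap('wrist','w8.png'); tops(c)"
```

```text
clock 11.52 pos [ 0.4955 -0.1541  0.1424] units d [ 0.017   0.0223 -0.0348] rot [-0.0099 -0.0275  0.0077] F [ 0.54 -0.57 -0.11] grip 0.0147
px [269. 186.] n 2745 ctr 504.2 -143.5 size 40.0 50.4 yaw 15.3 z 0.0503
px [426. 183.] n 413 ctr 633.0 -139.9 size 13.5 35.6 yaw -19.8 z 0.0501
```

View pics/w8.png

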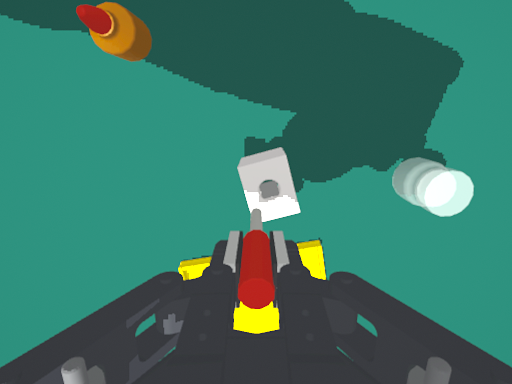

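The rod tip at (256,213) is close to block 1's bore at (269,190). Aligning it to (0.504, -0.1435).

Request:
{"name": "move_arm", "arguments": {
  "moves": [
    [[0.01,0.012,0,-0.009,-0.02,0,1],[0.006,0.008,-0.01,0,-0.005,0,1],[0.001,0.002,-0.01,0,0,0,1],[0,0,0,0,0,0,1]]
  ]
}}

```text
clock: 11.9
eef_pos: [0.504, -0.1382, 0.1298]
tool_rot: [0.707, 0.707, -0.0, -0.002]
ft_force: [-0.9, 0.2, -0.6]
grip_width: 0.0146
```

```bash
python3 -c "
from h import *
to(.504,-.1435,.1,90)"
```

```text
clock 11.90 pos [ 0.504  -0.1382  0.1298] units d [-0.     -0.0107 -0.0596] rot [-0.0043 -0.0054 -0.0012] F [-0.88  0.19 -0.58] grip 0.0146
```

Request:
{"name": "move_arm", "arguments": {
  "moves": [
    [[0,-0.007,0,-0.004,-0.005,0,1],[0,-0.004,0,0,0,0,1],[0,0,0,0,0,0,1]]
  ]
}}

```text
clock: 12.15
eef_pos: [0.5041, -0.1414, 0.1292]
tool_rot: [0.705, 0.709, -0.0, -0.0]
ft_force: [0.4, -0.2, -0.4]
grip_width: 0.0144
```

```bash
python3 -c "
from h import *
to(.504,-.1435,.1,90)"
```

```text
clock 12.15 pos [ 0.5041 -0.1414  0.1292] units d [-0.0003 -0.0042 -0.0584] rot [-0.0003 -0.0021 -0.0108] F [ 0.37 -0.16 -0.36] grip 0.0144
```

Request:
{"name": "move_arm", "arguments": {
  "moves": [
    [[0,-0.004,-0.014,0,0,-0.01,1],[0,-0.001,-0.016,0,0,0,1],[0,0,-0.016,0,0,0,1],[0,0,-0.008,0,0,0,1]]
  ]
}}

```text
clock: 12.48
eef_pos: [0.5055, -0.1448, 0.1016]
tool_rot: [0.707, 0.707, 0.001, 0.001]
ft_force: [0.1, 0.3, 0.1]
grip_width: 0.0142
```

```bash
python3 -c "
from h import *
to(.504,-.1435,.1,90)"
```

```text
clock 12.48 pos [ 0.5055 -0.1448  0.1016] units d [-0.003   0.0025 -0.0032] rot [0.0018 0.0061 0.001 ] F [0.05 0.3  0.14] grip 0.0142
```

Request:
{"name": "move_arm", "arguments": {
  "moves": [
    [[-0.001,0.001,-0.006,0,0.004,0,1],[0,0,-0.006,0,0,0,1],[0,0,-0.006,0,0,0,1],[0,0,-0.004,0,0,0,1]]
  ]
}}

```text
clock: 12.82
eef_pos: [0.5048, -0.1446, 0.0936]
tool_rot: [0.708, 0.707, 0.0, 0.001]
ft_force: [-7.0, 2.8, 14.5]
grip_width: 0.0146
```

```bash
python3 -c "
from h import *
to(.504,-.1435,.08,90)"
```

```text
clock 12.82 pos [ 0.5048 -0.1446  0.0936] units d [-0.0015  0.0022 -0.0273] rot [0.0025 0.0034 0.0025] F [-6.95  2.76 14.5 ] grip 0.0146
```

Contact at the 24 mm floor again, so block 1 is blind too. The blind blocks are 1 and 2, the through ones 3 and 4. Lifting, then returning the rod to the stand.

Request:
{"name": "move_arm", "arguments": {
  "moves": [
    [[0,0,0.02,0,0,0,1],[0,0,0.04,0,0,0,1],[0,0,0.05,0,0,0,1],[0,0,0.02,0,0,0,1],[0,0.06,0,0,0,0,1],[0,0.07,0,0,0,0,1],[0,0.07,0,0,0,0,1],[0,0.07,0,0,0,0,1]]
  ]
}}

```text
clock: 13.48
eef_pos: [0.5046, -0.0125, 0.1624]
tool_rot: [0.713, 0.701, 0.0, 0.003]
ft_force: [0.7, 0.9, -1.1]
grip_width: 0.0146
```

Request:
{"name": "move_arm", "arguments": {
  "moves": [
    [[0.001,0.07,0,0,0,0,1],[0.001,0.07,0,0,0,0,1],[0.001,0.07,0,0,0,0,1],[0.001,0.05,0,0,0,0,1],[0.001,0.03,0,0,0,0,1],[0.001,0.01,0,0,0,0,1],[0,0,0,0,0,0,1],[0,0,0,0,0,0,1]]
  ]
}}

```text
clock: 14.15
eef_pos: [0.5057, 0.1508, 0.1614]
tool_rot: [0.71, 0.704, 0.001, 0.003]
ft_force: [0.3, 0.4, 0.3]
grip_width: 0.0146
```

```bash
python3 -c "
from h import *
to(.5095,.1453,.14,90)
c=snap('wrist','w9.png'); tops(c)"
```

```text
clock 14.15 pos [0.5057 0.1508 0.1614] units d [ 0.0076 -0.0111 -0.0428] rot [0.0058 0.0103 0.0146] F [0.29 0.42 0.27] grip 0.0146
px [398. 192.] n 2442 ctr 634.8 150.4 size 40.9 50.9 yaw 12.4 z 0.0503
px [395. 281.] n 1211 ctr 642.2 48.8 size 41.1 51.2 yaw 13.6 z 0.0503
```

View pics/w9.png

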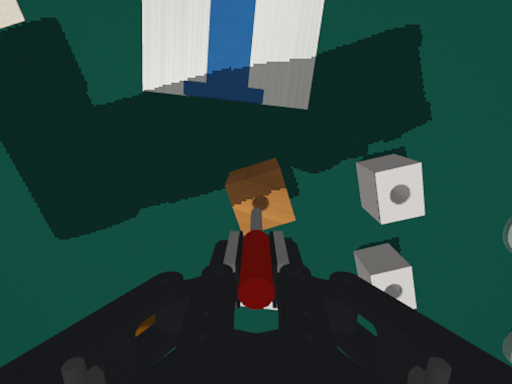

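```bash
python3 -c "
from h import *
a=[cv2.resize(cv2.imread('pics/'+f)[195:315,200:312],None,fx=3.5,fy=3.5,interpolation=cv2.INTER_CUBIC) for f in ('w3.png','w9.png')]
cv2.imwrite('pics/cmp.png',np.hstack(a))"
```

```text
(no output)
```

View pics/cmp.png

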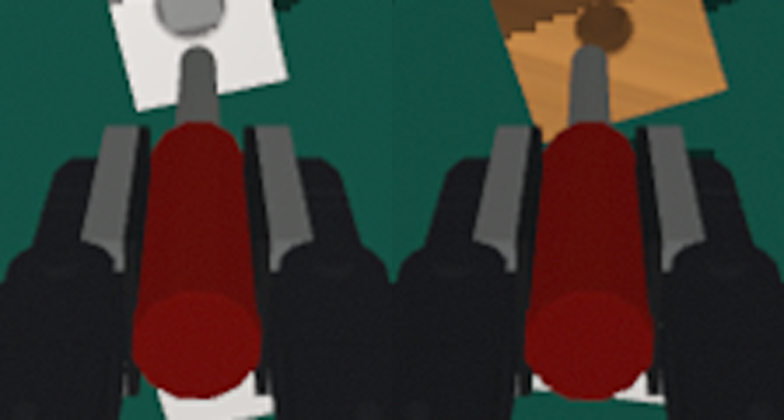

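Request:
{"name": "move_arm", "arguments": {
  "moves": [
    [[0.005,-0.008,0,0.005,0.01,0.012,1],[0.002,-0.003,0,0,0,0,1],[0,0,0,0,0,0,1]]
  ]
}}

```text
clock: 14.45
eef_pos: [0.5096, 0.141, 0.1613]
tool_rot: [0.709, 0.705, -0.001, 0.0]
ft_force: [-0.7, 0.8, -0.3]
grip_width: 0.0146
```

```bash
python3 -c "
from h import *
to(.5095,.1453,.13,90)"
```

```text
clock 14.45 pos [0.5096 0.141  0.1613] units d [-0.0001  0.0086 -0.0625] rot [ 0.0027 -0.002   0.0116] F [-0.66  0.78 -0.27] grip 0.0146
```

The rod looks identical in the grip before and after (no slip or tilt). Fine alignment, then lower.

Request:
{"name": "move_arm", "arguments": {
  "moves": [
    [[0,0.006,-0.01,0.002,0,0.01,1],[0,0.002,-0.02,0,0,0,1],[0,0,-0.015,0,0,0,1],[0,0,0,0,0,0,1]]
  ]
}}

```text
clock: 14.78
eef_pos: [0.5103, 0.1426, 0.1369]
tool_rot: [0.709, 0.705, -0.0, -0.0]
ft_force: [0.2, -0.7, -1.2]
grip_width: 0.0144
```

```bash
python3 -c "
from h import *
to(.5095,.1453,.12,90)"
```

```text
clock 14.78 pos [0.5103 0.1426 0.1369] units d [-0.0016  0.0054 -0.0337] rot [ 0.0002 -0.0002  0.0102] F [ 0.23 -0.74 -1.18] grip 0.0144
```

Request:
{"name": "move_arm", "arguments": {
  "moves": [
    [[-0.001,0.006,0,0,0,0.01,1],[0,0.002,0,0,0,0,1],[0,0,0,0,0,0,1]]
  ]
}}

```text
clock: 15.03
eef_pos: [0.5086, 0.1467, 0.1352]
tool_rot: [0.707, 0.707, -0.002, -0.001]
ft_force: [0.3, 0.3, -0.4]
grip_width: 0.0144
```

```bash
python3 -c "
from h import *
to(.5095,.1453,.12,90)"
```

```text
clock 15.03 pos [0.5086 0.1467 0.1352] units d [ 0.0018 -0.0029 -0.0304] rot [ 0.0017 -0.0064 -0.001 ] F [ 0.29  0.29 -0.43] grip 0.0144
```

Request:
{"name": "move_arm", "arguments": {
  "moves": [
    [[0.001,-0.002,-0.01,0,-0.006,0,1],[0,-0.001,-0.014,0,0,0,1],[0,0,-0.016,0,0,0,1],[0,0,-0.016,0,0,0,1]]
  ]
}}

```text
clock: 15.37
eef_pos: [0.5109, 0.1463, 0.1075]
tool_rot: [0.706, 0.708, 0.002, 0.002]
ft_force: [0.2, 0.3, -0.5]
grip_width: 0.0145
```

```bash
python3 -c "
from h import *
to(.5095,.1453,.078,90)"
```

```text
clock 15.37 pos [0.5109 0.1463 0.1075] units d [-0.0029 -0.002  -0.0589] rot [-0.0011  0.0107 -0.0033] F [ 0.22  0.28 -0.48] grip 0.0145
```

Entered the hole. Continue to about 2 mm above rest, then check.

Request:
{"name": "move_arm", "arguments": {
  "moves": [
    [[-0.002,-0.001,-0.014,0,0.008,0,1],[-0.001,-0.001,-0.014,0,0,0,1],[0,0,-0.014,0,0,0,1],[0,0,-0.012,0,0,0,1]]
  ]
}}

```text
clock: 15.7
eef_pos: [0.5081, 0.1448, 0.076]
tool_rot: [0.707, 0.708, -0.001, -0.001]
ft_force: [0.2, -0.5, -0.6]
grip_width: 0.0146
```

```bash
python3 -c "
from h import *
to(.5095,.1453,.0753,90)"
```

```text
clock 15.70 pos [0.5081 0.1448 0.076 ] units d [ 0.0028  0.0011 -0.0013] rot [ 0.0005 -0.0034 -0.0032] F [ 0.21 -0.46 -0.61] grip 0.0146
```

Request:
{"name": "move_arm", "arguments": {
  "moves": [
    [[0,0,0,0,0,0,0.4],[0,0,0,0,0,0,0],[0,0,0.002,0,0,0,-0.2],[0,0,0.004,0,0,0,-0.2],[0,0,0.05,0,0,0,-0.2],[0,0,0.06,0,0,0,-0.2],[0,0,0.04,0,0,0,-0.2],[0,0,0,0,0,0,-0.2]]
  ]
}}

```text
clock: 16.37
eef_pos: [0.5061, 0.1441, 0.1555]
tool_rot: [0.707, 0.708, -0.003, -0.002]
ft_force: [0.8, -0.0, 0.9]
grip_width: 0.0514
```

```bash
python3 -c "
from h import *
to(.5095,.1453,.0753,90)
c=snap('wrist','w10.png');tops(c)"
```

```text
clock 16.37 pos [0.5061 0.1441 0.1555] units d [ 0.0067  0.0023 -0.1605] rot [ 0.0029 -0.0122 -0.003 ] F [ 0.79 -0.04  0.9 ] grip 0.0514
px [404. 188.] n 2633 ctr 634.9 150.5 size 41.0 50.5 yaw 13.0 z 0.0504
px [263. 281.] n 1886 ctr 511.7 55.9 size 40.2 51.5 yaw -8.2 z 0.0503
px [396. 272.] n 668 ctr 638.5 62.4 size 24.3 41.1 yaw -79.3 z 0.0501
```

View pics/w10.png

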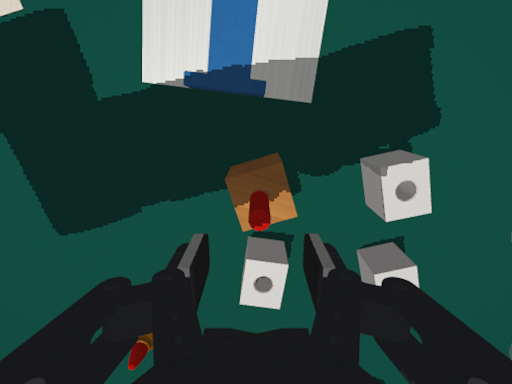

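The rod stands upright in its stand at (260,208). Now block 2 (blind) for the row, with tool yaw 81.7°.

Request:
{"name": "move_arm", "arguments": {
  "moves": [
    [[0.004,-0.06,0,0,0,-0.1,-0.5],[0.003,-0.06,0,0,0,-0.1,-0.5],[0.003,-0.045,-0.02,0,0,-0.06,-0.5],[0.002,-0.01,-0.04,0,0,0,-0.5],[0,0,-0.03,0,0,0,-0.5],[0,0,-0.01,0,0,0,-0.5],[0,0,0,0,0,0,-0.5]]
  ]
}}

```text
clock: 17.0
eef_pos: [0.5117, 0.0536, 0.1017]
tool_rot: [0.755, 0.656, -0.001, -0.001]
ft_force: [-0.1, 0.2, -0.1]
grip_width: 0.064
```

```bash
python3 -c "
from h import *
to(.5117,.0558,.07,81.7)"
```

```text
clock 17.00 pos [0.5117 0.0536 0.1017] units d [-0.      0.0044 -0.0634] rot [ 0.0002 -0.0062 -0.011 ] F [-0.14  0.17 -0.09] grip 0.0640
```

Request:
{"name": "move_arm", "arguments": {
  "moves": [
    [[0,0.003,-0.03,0,-0.006,-0.01,-0.5],[0,0.001,-0.04,0,0,0,-0.5],[0,0,-0.04,0,0,0,-0.5],[0,0,-0.025,0,0,0,-0.5],[0,0,0,0,0,0,-0.5]]
  ]
}}

```text
clock: 17.42
eef_pos: [0.5131, 0.0577, 0.034]
tool_rot: [0.755, 0.655, 0.002, 0.001]
ft_force: [-0.2, -0.2, -0.1]
grip_width: 0.0639
```

```bash
python3 -c "
from h import *
to(.5117,.0558,.028,81.7)"
```

```text
clock 17.42 pos [0.5131 0.0577 0.034 ] units d [-0.0029 -0.0038 -0.0121] rot [-0.0015  0.0076 -0.0064] F [-0.21 -0.25 -0.11] grip 0.0639
```

Request:
{"name": "move_arm", "arguments": {
  "moves": [
    [[-0.003,-0.004,-0.01,0,0.007,-0.006,-0.5],[0,0,0,0,0,0,1],[0,0,0,0,0,0,1],[0,0,0,0,0,0,1],[0,0,0,0,0,0,1],[0,0,0,0,0,0,1]]
  ]
}}

```text
clock: 17.92
eef_pos: [0.5142, 0.057, 0.0325]
tool_rot: [0.756, 0.655, 0.002, 0.001]
ft_force: [0.6, -0.0, -0.9]
grip_width: 0.0389
```

```bash
python3 -c "
from h import *
to(.5117,.0558,.028,81.7)"
```

```text
clock 17.92 pos [0.5142 0.057  0.0325] units d [-0.0049 -0.0024 -0.009 ] rot [-0.0028  0.0101 -0.0041] F [ 0.56 -0.01 -0.86] grip 0.0389
```

Gripped (39 mm). Lift over the rod and carry to the rack.

Request:
{"name": "move_arm", "arguments": {
  "moves": [
    [[0,0,0.04,0,0,0,1],[0,0,0.07,0,0,0,1],[0,0,0.08,0,0,0,1],[0,0,0.08,0,0,0,1],[-0.01,0.04,0.02,0,0,0,1],[-0.01,0.06,0,0,0,0,1],[-0.01,0.07,0,0,0,0,1],[-0.01,0.08,0,0,0,0.01,1]]
  ]
}}

```text
clock: 18.58
eef_pos: [0.4922, 0.1784, 0.1869]
tool_rot: [0.759, 0.651, 0.003, 0.002]
ft_force: [1.4, 1.4, -1.8]
grip_width: 0.039
```

Request:
{"name": "move_arm", "arguments": {
  "moves": [
    [[-0.01,0.07,0,0,0,0.01,1],[-0.007,0.06,0,0,0,0.01,1],[-0.005,0.04,0,0,0,0.01,1],[0,0.02,-0.02,0,0,0.01,1],[0,0,-0.06,0,0,0,1],[0,0,-0.05,0,0,0,1],[0,0,0,0,0,0,1]]
  ]
}}

```text
clock: 19.17
eef_pos: [0.4801, 0.2864, 0.1231]
tool_rot: [0.748, 0.663, 0.009, 0.002]
ft_force: [-1.2, -0.2, -1.0]
grip_width: 0.0391
```

```bash
python3 -c "
from h import *
to(.4816,.2744,.045,83.4)
c=snap('wrist','w11.png')"
```

```text
clock 19.17 pos [0.4801 0.2864 0.1231] units d [ 0.003  -0.0239 -0.1562] rot [-0.0167  0.0328  0.0097] F [-1.19 -0.24 -1.02] grip 0.0391
```

View pics/w11.png

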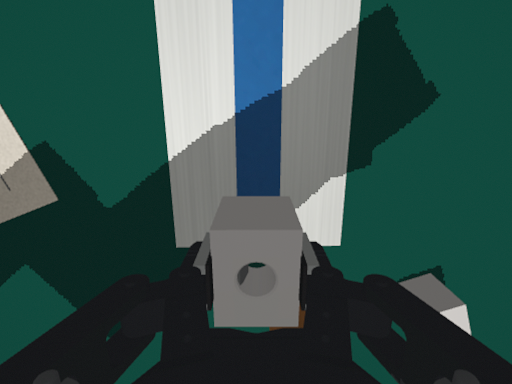

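The block is held over the lane; the lane edges are at (237,190)/(280,190) and (233,20)/(282,20). Checking the lane line and axis.

```bash
python3 -c "
from h import *
c=load('w11.png')
px=c['pixels'].astype(int); W=cloud(c)
b=(px[...,2]>1.4*px[...,0])&(px[...,2]>px[...,1]*1.2)&(abs(W[...,2]-.003)<.003)
pts=[]
for v in range(2,190,6):
    u=np.where(b[v])[0]
    if len(u)>20:
        p=(pt(c,u.min()-.5,v,.003)+pt(c,u.max()+.5,v,.003))/2; pts.append(p[:2])
pts=np.array(pts); k=np.polyfit(pts[:,1],pts[:,0],1); print('x=%.4f at y=.27, .32; slope deg %.2f'%(np.polyval(k,.27),np.degrees(np.arctan(k[0]))),np.polyval(k,.32),np.polyval(k,.2454),len(pts))
"
```

```text
x=0.4817 at y=.27, .32; slope deg 6.66 0.48752475440885723 0.4788126194232656 32
```

Request:
{"name": "move_arm", "arguments": {
  "moves": [
    [[0.002,-0.01,-0.04,-0.015,0.03,0.01,1],[0.002,-0.01,-0.05,0,0,0,1],[0,-0.004,-0.04,0,0,0,1],[0,0,-0.02,0,0,0,1],[0,0,0,0,0,0,1]]
  ]
}}

```text
clock: 19.63
eef_pos: [0.4877, 0.2727, 0.0541]
tool_rot: [0.748, 0.664, 0.006, 0.002]
ft_force: [-1.1, -0.3, -1.4]
grip_width: 0.0393
```

```bash
python3 -c "
from h import *
to(.4821,.2744,.037,83.4)"
```

```text
clock 19.63 pos [0.4877 0.2727 0.0541] units d [-0.0111  0.0034 -0.0342] rot [-0.0097  0.0208  0.0087] F [-1.06 -0.26 -1.41] grip 0.0393
```

Request:
{"name": "move_arm", "arguments": {
  "moves": [
    [[-0.009,0.005,0,-0.01,0.02,0.008,1],[-0.003,0.002,-0.01,0,0.004,0,1],[0,0,-0.01,0,0,0,1],[0,0,0,0,0,0,1]]
  ]
}}

```text
clock: 19.97
eef_pos: [0.4844, 0.2775, 0.0482]
tool_rot: [0.747, 0.665, 0.002, 0.0]
ft_force: [-0.0, 0.0, -0.7]
grip_width: 0.0396
```

```bash
python3 -c "
from h import *
to(.4821,.2744,.037,83.4)"
```

```text
clock 19.97 pos [0.4844 0.2775 0.0482] units d [-0.0045 -0.0062 -0.0224] rot [-0.0054  0.0061  0.0029] F [-0.03  0.03 -0.69] grip 0.0396
```

Request:
{"name": "move_arm", "arguments": {
  "moves": [
    [[-0.004,-0.004,-0.008,-0.004,0.005,0.002,1],[0,0,-0.01,0,0,0,1],[0,0,-0.004,0,0,0,1]]
  ]
}}

```text
clock: 20.22
eef_pos: [0.4836, 0.2767, 0.0387]
tool_rot: [0.746, 0.665, 0.003, 0.0]
ft_force: [0.3, -0.1, -0.5]
grip_width: 0.039
```

```bash
python3 -c "
from h import *
to(.4821,.2744,.037,83.4)"
```

```text
clock 20.22 pos [0.4836 0.2767 0.0387] units d [-0.003  -0.0045 -0.0033] rot [-0.0055  0.0086 -0.001 ] F [ 0.26 -0.06 -0.45] grip 0.0390
```

Request:
{"name": "move_arm", "arguments": {
  "moves": [
    [[-0.002,-0.004,-0.002,-0.005,0.008,0,1],[-0.001,-0.004,0,0,0,0,1],[-0.001,-0.004,0,0,0,0,1]]
  ]
}}

```text
clock: 20.47
eef_pos: [0.4812, 0.2709, 0.037]
tool_rot: [0.746, 0.666, -0.0, -0.001]
ft_force: [0.4, 4.3, -2.1]
grip_width: 0.0394
```

```bash
python3 -c "
from h import *
to(.4821,.2716,.0355,83.4)"
```

```text
clock 20.47 pos [0.4812 0.2709 0.037 ] units d [ 0.0018  0.0014 -0.0029] rot [-0.0014 -0.0013 -0.0025] F [ 0.41  4.32 -2.12] grip 0.0394
```

Contact with the stop (4 N) at the expected place. Seat and release.

Request:
{"name": "move_arm", "arguments": {
  "moves": [
    [[0,-0.002,-0.004,0,0,0,1],[0,-0.002,-0.003,0,0,0,1],[0,0,0,0,0,0,0.3],[0,0,0,0,0,0,-0.2],[0,0,0,0,0,0,-0.4]]
  ]
}}

```text
clock: 20.88
eef_pos: [0.4822, 0.2697, 0.0344]
tool_rot: [0.746, 0.666, 0.002, -0.001]
ft_force: [0.5, -0.2, -0.8]
grip_width: 0.0596
```

Request:
{"name": "move_arm", "arguments": {
  "moves": [
    [[0,0,0,0,0,0,-0.4],[0,0,0.03,0,0,0,-0.4],[0,0.02,0.07,0,0,0,-0.4],[0,0.02,0.07,0,0,0,-0.4],[0,0.02,0.07,0,0,0,-0.4],[0,0.02,0.03,0,0,0,-0.4],[0,0,0,0,0,0,-0.4]]
  ]
}}

```text
clock: 21.47
eef_pos: [0.4777, 0.3049, 0.1716]
tool_rot: [0.747, 0.664, -0.005, 0.0]
ft_force: [1.2, 0.2, 0.3]
grip_width: 0.0596
```

```bash
cat >> h.py <<'E'
def rackf(x,y,yaw=-6.66,o=(.4788,.2454)):
    t=np.radians(yaw); d=np.array([x,y])-o; return [d@[np.cos(t),np.sin(t)], d@[-np.sin(t),np.cos(t)]]
E
python3 -c "
from h import *
to(.4821,.2716,.0355,83.4)
c=snap('wrist','w12.png'); tops(c)"
```

```text
clock 21.47 pos [0.4777 0.3049 0.1716] units d [ 0.0087 -0.0666 -0.2721] rot [ 0.0128 -0.0144  0.0044] F [1.17 0.15 0.33] grip 0.0596
px [265. 223.] n 2007 ctr 481.5 270.4 size 39.9 50.9 yaw -6.6 z 0.0532
px [406. 376.] n 171 ctr 624.4 60.5 size 12.3 20.1 yaw 17.3 z 0.0501
```

View pics/w12.png

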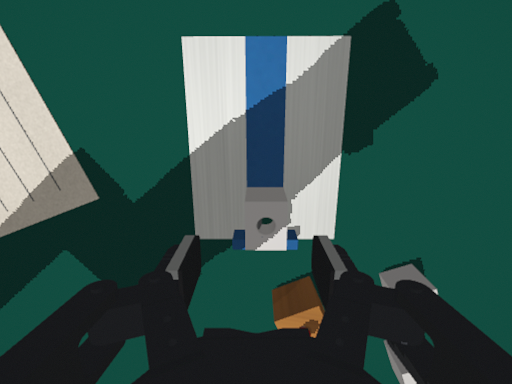

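Block 2 sits flush at (481.5, 270.4) mm, yaw -6.6°, top at 53 mm, as expected. Now fetch block 1.

Request:
{"name": "move_arm", "arguments": {
  "moves": [
    [[0.004,-0.06,0,0,0,0.07,-0.5],[0.004,-0.08,0,0,0,0.07,-0.5],[0.004,-0.08,0,0,0,0.07,-0.5],[0.004,-0.08,0,0,0,0.07,-0.5],[0.004,-0.08,0,0,0,0.07,-0.5],[0.004,-0.08,0,0,0,0.07,-0.5],[0.004,-0.08,0,0,0,0.07,-0.5],[0.004,-0.08,0,0,0,0.07,-0.5]]
  ]
}}

```text
clock: 22.18
eef_pos: [0.4825, -0.0128, 0.1556]
tool_rot: [0.632, 0.775, -0.015, -0.004]
ft_force: [1.0, 0.2, -0.2]
grip_width: 0.0641
```

Request:
{"name": "move_arm", "arguments": {
  "moves": [
    [[0.004,-0.08,0,0,0,0.07,-0.5],[0.004,-0.08,0,0,0,0.07,-0.5],[0.004,-0.05,0,0,0,0.02,-0.5],[0,-0.02,0,0,0,0,-0.5],[0,0,0,0,0,0,-0.5],[0,0,0,0,0,0,-0.5]]
  ]
}}

```text
clock: 22.68
eef_pos: [0.4757, -0.1422, 0.1431]
tool_rot: [0.603, 0.797, -0.022, -0.012]
ft_force: [0.4, 0.5, 0.1]
grip_width: 0.0641
```

```bash
python3 -c "
from h import *
to(.504,-.1435,.1,105)
c=snap('wrist','w13.png'); tops(c)"
```

```text
clock 22.68 pos [ 0.4757 -0.1422  0.1431] units d [ 0.0566 -0.0026 -0.0862] rot [ 0.039  -0.0871 -0.0276] F [0.44 0.46 0.08] grip 0.0641
px [294. 209.] n 2533 ctr 504.2 -143.7 size 40.2 50.7 yaw 15.1 z 0.0504
px [439. 247.] n 495 ctr 634.6 -140.2 size 16.6 37.1 yaw -22.9 z 0.0508
```

View pics/w13.png

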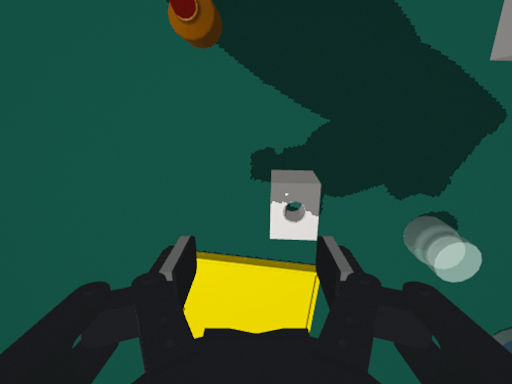

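Request:
{"name": "move_arm", "arguments": {
  "moves": [
    [[0.03,-0.002,0,0.02,-0.045,-0.014,-0.5],[0.024,0,-0.01,0.019,-0.042,-0.013,-0.5],[0.002,0,-0.03,0,0,0,-0.5],[0,0,-0.02,0,0,0,-0.5],[0,0,0,0,0,0,-0.5]]
  ]
}}

```text
clock: 23.15
eef_pos: [0.5082, -0.1372, 0.111]
tool_rot: [0.606, 0.796, 0.004, 0.001]
ft_force: [-0.1, -0.2, 0.6]
grip_width: 0.064
```

```bash
python3 -c "
from h import *
to(.504,-.1435,.032,105)"
```

```text
clock 23.15 pos [ 0.5082 -0.1372  0.111 ] units d [-0.0084 -0.0127 -0.158 ] rot [-0.0074  0.0127 -0.0153] F [-0.14 -0.23  0.61] grip 0.0640
```

Request:
{"name": "move_arm", "arguments": {
  "moves": [
    [[-0.006,-0.01,-0.02,-0.007,0.012,-0.015,-0.5],[-0.002,-0.003,-0.03,0,0,0,-0.5],[0,0,-0.03,0,0,0,-0.5],[0,0,0,0,0,0,-0.5]]
  ]
}}

```text
clock: 23.48
eef_pos: [0.5068, -0.1412, 0.0699]
tool_rot: [0.607, 0.795, 0.001, 0.002]
ft_force: [-0.9, -0.3, -0.7]
grip_width: 0.0641
```

```bash
python3 -c "
from h import *
to(.504,-.1435,.032,105)"
```

```text
clock 23.48 pos [ 0.5068 -0.1412  0.0699] units d [-0.0056 -0.0047 -0.0759] rot [ 0.0011  0.0082 -0.0098] F [-0.89 -0.28 -0.75] grip 0.0641
```

Request:
{"name": "move_arm", "arguments": {
  "moves": [
    [[-0.005,-0.004,-0.02,0,0.008,-0.01,-0.5],[-0.001,-0.001,-0.03,0,0,0,-0.5],[0,0,-0.026,0,0,0,-0.5],[0,0,0,0,0,0,-0.5]]
  ]
}}

```text
clock: 23.82
eef_pos: [0.5053, -0.1435, 0.0315]
tool_rot: [0.609, 0.794, 0.0, 0.002]
ft_force: [-1.4, -0.0, -0.8]
grip_width: 0.0642
```

```bash
python3 -c "
from h import *
to(.504,-.1435,.032,105)"
```

```text
clock 23.82 pos [ 0.5053 -0.1435  0.0315] units d [-0.0026 -0.      0.001 ] rot [ 0.0034  0.0058 -0.001 ] F [-1.37 -0.   -0.85] grip 0.0642
```

Request:
{"name": "move_arm", "arguments": {
  "moves": [
    [[-0.002,0,0.001,0.003,0.005,0,1],[0,0,0,0,0,0,1],[0,0,0,0,0,0,1],[0,0,0,0,0,0,1],[0,0,0,0,0,0,1]]
  ]
}}

```text
clock: 24.23
eef_pos: [0.5058, -0.144, 0.0346]
tool_rot: [0.609, 0.793, 0.001, 0.002]
ft_force: [-0.0, 0.4, -0.6]
grip_width: 0.0392
```

```bash
python3 -c "
from h import *
to(.504,-.1435,.032,105)"
```

```text
clock 24.23 pos [ 0.5058 -0.144   0.0346] units d [-0.0036  0.001  -0.0051] rot [ 0.0022  0.0063 -0.0006] F [-0.04  0.41 -0.57] grip 0.0392
```

Request:
{"name": "move_arm", "arguments": {
  "moves": [
    [[0,0,0.04,0,0,0,1],[0,0,0.07,0,0,0,1],[0,0.01,0.08,0,0,0,1],[0,0.03,0.075,0,0,-0.06,1],[-0.002,0.06,0.02,0,0,-0.06,1],[-0.002,0.08,0,0,0,-0.06,1],[-0.002,0.08,0,0,0,-0.06,1],[-0.002,0.08,0,0,0,-0.06,1]]
  ]
}}

```text
clock: 24.9
eef_pos: [0.5007, 0.0248, 0.1865]
tool_rot: [0.678, 0.735, 0.003, 0.004]
ft_force: [0.4, 0.5, -1.8]
grip_width: 0.0389
```

Request:
{"name": "move_arm", "arguments": {
  "moves": [
    [[-0.003,0.08,0,0,0,-0.07,1],[-0.003,0.08,0,0,0,-0.07,1],[-0.003,0.08,0,0,0,-0.07,1],[-0.003,0.08,0,0,0,-0.07,1],[-0.003,0.08,0,0,0,-0.07,1],[-0.003,0.07,0,0,0,-0.07,1],[0,0.06,0,0,0,0,1],[0,0.03,0,0,0,0,1]]
  ]
}}

```text
clock: 25.57
eef_pos: [0.4885, 0.3225, 0.1912]
tool_rot: [0.757, 0.653, 0.007, 0.006]
ft_force: [0.0, 0.4, -1.5]
grip_width: 0.0396
```

Request:
{"name": "move_arm", "arguments": {
  "moves": [
    [[0,0,0,0,0,0,1],[0,0,0,0,0,0,1]]
  ]
}}

```text
clock: 25.73
eef_pos: [0.4875, 0.3272, 0.1909]
tool_rot: [0.755, 0.656, 0.008, 0.005]
ft_force: [0.9, -0.7, -1.6]
grip_width: 0.0394
```

```bash
python3 -c "
from h import *
to(.488,.3239,.1,83.4)
c=snap('wrist','w14.png')"
```

```text
clock 25.73 pos [0.4875 0.3272 0.1909] units d [ 0.0011 -0.0066 -0.1818] rot [-0.0043  0.0362  0.0484] F [ 0.92 -0.72 -1.64] grip 0.0394
```

View pics/w14.png

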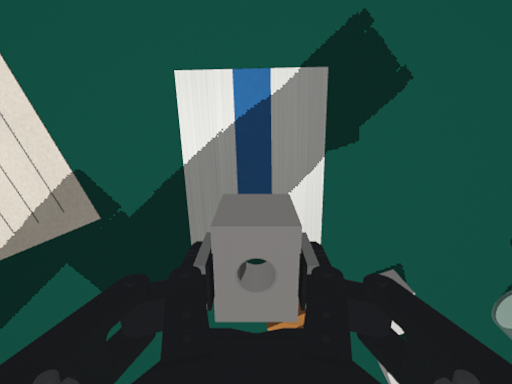

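The held block shows at (257,270), squarely over the lane. Measure where it sits in the hand.

```bash
python3 -c "
from h import *
c=load('w14.png'); tops(c,.199,.213)
c=load('w11.png'); tops(c,.133,.148)"
```

```text
px [256. 268.] n 8772 ctr 487.1 326.6 size 51.5 53.9 yaw 81.7 z 0.2086
px [256. 271.] n 9054 ctr 478.9 285.4 size 51.2 52.4 yaw 83.2 z 0.1431
```

Request:
{"name": "move_arm", "arguments": {
  "moves": [
    [[0,0,-0.04,-0.004,0.03,0.04,1],[0,0,-0.06,0,0,0.008,1],[0,0,-0.07,0,0,0,1],[0,0,-0.04,0,0,0,1],[0,0,0,0,0,0,1]]
  ]
}}

```text
clock: 26.2
eef_pos: [0.4902, 0.3211, 0.0871]
tool_rot: [0.749, 0.662, 0.005, 0.002]
ft_force: [-0.9, -0.8, -1.7]
grip_width: 0.039
```

```bash
python3 -c "
from h import *
to(.488,.3245,.039,83.4)"
```

```text
clock 26.20 pos [0.4902 0.3211 0.0871] units d [-0.0044  0.0068 -0.0962] rot [-0.0064  0.0193  0.0142] F [-0.86 -0.82 -1.67] grip 0.0390
```

Request:
{"name": "move_arm", "arguments": {
  "moves": [
    [[-0.004,0.009,0,-0.006,0.018,0.014,1],[0,0.003,0,0,0,0,1],[0,0,0,0,0,0,1]]
  ]
}}

```text
clock: 26.45
eef_pos: [0.4888, 0.3242, 0.0888]
tool_rot: [0.748, 0.664, -0.001, 0.0]
ft_force: [0.3, -0.2, -1.0]
grip_width: 0.0392
```

```bash
python3 -c "
from h import *
to(.488,.3245,.039,83.4)"
```

```text
clock 26.45 pos [0.4888 0.3242 0.0888] units d [-0.0015  0.0006 -0.0996] rot [ 0.0021 -0.0022  0.0083] F [ 0.35 -0.16 -1.  ] grip 0.0392
```

Request:
{"name": "move_arm", "arguments": {
  "moves": [
    [[-0.002,0.002,-0.02,0.002,0,0.008,1],[0,0,-0.03,0,0,0,1],[0,0,-0.03,0,0,0,1],[0,0,-0.012,0,0,0,1],[0,0,0,0,0,0,1]]
  ]
}}

```text
clock: 26.87
eef_pos: [0.4931, 0.3288, 0.0483]
tool_rot: [0.746, 0.665, 0.008, 0.001]
ft_force: [-0.6, 0.5, -0.5]
grip_width: 0.0391
```

```bash
python3 -c "
from h import *
to(.488,.3245,.039,83.4)"
```

```text
clock 26.87 pos [0.4931 0.3288 0.0483] units d [-0.0103 -0.0085 -0.0185] rot [-0.0179  0.0247 -0.001 ] F [-0.58  0.46 -0.47] grip 0.0391
```

Request:
{"name": "move_arm", "arguments": {
  "moves": [
    [[-0.007,-0.004,-0.004,-0.016,0.022,0,1],[-0.004,-0.003,-0.006,0,0.003,0,1],[0,0,-0.006,0,0,0,1]]
  ]
}}

```text
clock: 27.12
eef_pos: [0.4885, 0.3261, 0.0422]
tool_rot: [0.746, 0.666, 0.001, -0.0]
ft_force: [-0.8, -0.2, -0.5]
grip_width: 0.0389
```

```bash
python3 -c "
from h import *
to(.4876,.3205,.038,83.4)"
```

```text
clock 27.12 pos [0.4885 0.3261 0.0422] units d [-0.0017 -0.0112 -0.0084] rot [-0.0045  0.0034 -0.0019] F [-0.79 -0.24 -0.49] grip 0.0389
```

Request:
{"name": "move_arm", "arguments": {
  "moves": [
    [[-0.001,-0.005,-0.004,-0.004,0.003,0,1],[-0.001,-0.005,-0.002,0,0,0,1],[0,-0.003,0,0,0,0,1]]
  ]
}}

```text
clock: 27.37
eef_pos: [0.4877, 0.3198, 0.0394]
tool_rot: [0.746, 0.666, 0.001, -0.0]
ft_force: [-0.1, 3.6, 0.3]
grip_width: 0.0387
```

```bash
python3 -c "
from h import *
to(.4876,.3205,.0376,83.4)"
```

```text
clock 27.37 pos [0.4877 0.3198 0.0394] units d [-0.0002  0.0013 -0.0037] rot [-0.0024  0.0023 -0.0032] F [-0.07  3.65  0.26] grip 0.0387
```

Contact (3.6 N). Seat and release.

Request:
{"name": "move_arm", "arguments": {
  "moves": [
    [[0,-0.003,-0.003,0,0,0,1],[0,-0.003,-0.003,0,0,0,1],[0,-0.002,0,0,0,0,1],[0,0,0,0,0,0,0.3],[0,0,0,0,0,0,-0.2],[0,0,0,0,0,0,-0.4],[0,0,0,0,0,0,-0.4]]
  ]
}}

```text
clock: 27.95
eef_pos: [0.489, 0.3174, 0.0385]
tool_rot: [0.746, 0.666, 0.004, -0.001]
ft_force: [-0.2, -0.4, 0.0]
grip_width: 0.06
```

Request:
{"name": "move_arm", "arguments": {
  "moves": [
    [[0,0,0.04,0,0,0,-0.4],[0,0.01,0.07,0,0,0,-0.4],[0,0.01,0.07,0,0,0,-0.4],[0,0.01,0.07,0,0,0,-0.4],[0,0,0.03,0,0,0,-0.4],[0,0,0,0,0,0,-0.4]]
  ]
}}

```text
clock: 28.45
eef_pos: [0.4853, 0.3264, 0.18]
tool_rot: [0.747, 0.665, -0.003, 0.001]
ft_force: [-0.7, -0.2, -0.1]
grip_width: 0.06
```

```bash
python3 -c "
from h import *
to(.4821,.2716,.0355,83.4)
c=snap('wrist','w15.png'); tops(c)"
```

```text
clock 28.45 pos [0.4853 0.3264 0.18  ] units d [-0.0064 -0.1096 -0.289 ] rot [ 0.0108 -0.0072  0.0018] F [-0.72 -0.16 -0.07] grip 0.0600
px [256. 215.] n 3682 ctr 480.9 295.9 size 49.1 100.5 yaw -7.7 z 0.0533
px [401. 378.] n 254 ctr 631.9 65.7 size 14.4 28.7 yaw -75.9 z 0.0495
```

View pics/w15.png

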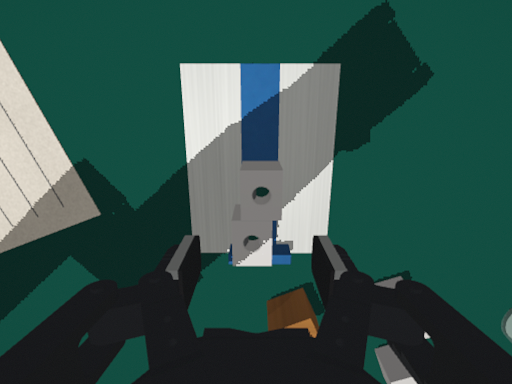

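The second block sits at (262,192) on the lane, but the first one at (250,243) now looks displaced to -x. Zooming in.

```bash
python3 -c "
from h import *
c=load('w15.png')
cv2.imwrite('pics/w15c.png',cv2.resize(cv2.imread('pics/w15.png')[150:280,200:330],None,fx=5,fy=4.5,interpolation=cv2.INTER_CUBIC))
W=cloud(c); z=W[...,2]
m=(z>.048)&(z<.058)&(abs(W[...,0]-.485)<.08)&(W[...,1]>.23)&(W[...,1]<.36)
P=W[m]; r=np.array([rackf(*p[:2]) for p in P])*1000
for lo,hi in((0,12),(12,25),(25,38),(38,48),(52,62),(62,75),(75,88),(88,99)):
    s=r[(r[:,1]>lo)&(r[:,1]<=hi)]; print(lo,hi,s[:,0].min().round(1),s[:,0].max().round(1),len(s))
print(r[:,1].min(),r[:,1].max())
"
```

```text
0 12 -28.3 10.8 386
12 25 -28.1 11.6 402
25 38 -28.6 11.4 359
38 48 -28.4 11.3 382
52 62 -19.3 20.7 394
62 75 -19.1 20.5 455
75 88 -18.9 20.9 408
88 99 -18.7 20.8 510
0.2194766044267809 100.60455123905453
```

View pics/w15c.png

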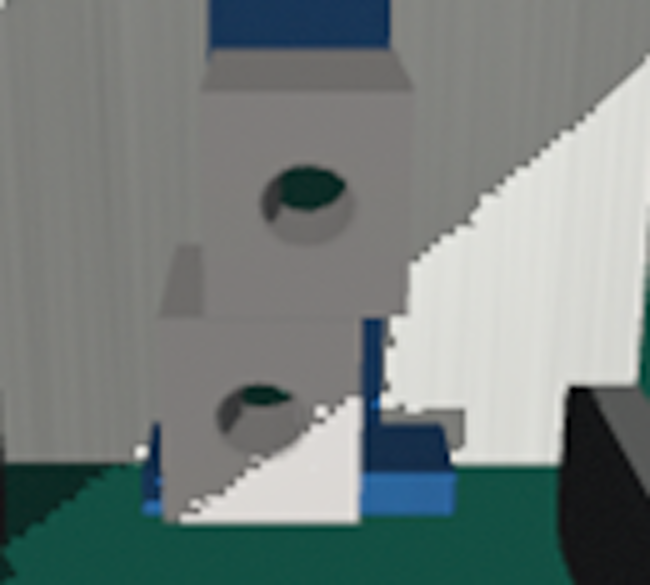

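Block 2 has slid about 8.5 mm towards -x (still flush). I have plenty of time, so I'll re-centre it by closing the jaws around it on the lane line.

Request:
{"name": "move_arm", "arguments": {
  "moves": [
    [[-0.002,-0.04,-0.02,0.01,-0.007,0,-0.75],[-0.002,-0.04,-0.04,0,0,0,-0.75],[-0.002,-0.03,-0.04,0,0,0,-0.75],[0,0,-0.04,0,0,0,-0.75],[0,0,0,0,0,0,-0.75]]
  ]
}}

```text
clock: 28.92
eef_pos: [0.4793, 0.2668, 0.1009]
tool_rot: [0.747, 0.665, -0.003, 0.0]
ft_force: [-1.4, 0.3, -1.5]
grip_width: 0.0746
```

```bash
python3 -c "
from h import *
to(.482,.27,.036,83.4)"
```

```text
clock 28.92 pos [0.4793 0.2668 0.1009] units d [ 0.0054  0.0065 -0.1297] rot [ 0.0086 -0.0071  0.0007] F [-1.36  0.27 -1.47] grip 0.0746
```

Request:
{"name": "move_arm", "arguments": {
  "moves": [
    [[0.004,0.005,-0.02,0.008,-0.007,0,-0.75],[0.001,0.001,-0.03,0,0,0,-0.75],[0,0,-0.03,0,0,0,-0.75],[0,0,-0.02,0,0,0,-0.75],[0,0,0,0,0,0,-0.75]]
  ]
}}

```text
clock: 29.33
eef_pos: [0.4782, 0.2664, 0.0441]
tool_rot: [0.747, 0.664, -0.006, -0.0]
ft_force: [-1.1, -0.4, -0.2]
grip_width: 0.0749
```

```bash
python3 -c "
from h import *
to(.482,.27,.036,83.4)"
```

```text
clock 29.33 pos [0.4782 0.2664 0.0441] units d [ 0.0077  0.0072 -0.0162] rot [ 0.0136 -0.018   0.0038] F [-1.12 -0.37 -0.21] grip 0.0749
```

Request:
{"name": "move_arm", "arguments": {
  "moves": [
    [[0.007,0.007,-0.008,0.013,-0.018,0.004,-0.75],[0.001,0.002,-0.006,0,0,0,-0.75],[0,0,0,0,0,0,-0.75]]
  ]
}}

```text
clock: 29.58
eef_pos: [0.4824, 0.2714, 0.0365]
tool_rot: [0.746, 0.665, -0.0, 0.0]
ft_force: [0.0, -0.7, 0.3]
grip_width: 0.0746
```

```bash
python3 -c "
from h import *
to(.482,.27,.036,83.4)"
```

```text
clock 29.58 pos [0.4824 0.2714 0.0365] units d [-0.0009 -0.0029 -0.001 ] rot [ 0.0007  0.     -0.0013] F [ 0.03 -0.7   0.34] grip 0.0746
```

Request:
{"name": "move_arm", "arguments": {
  "moves": [
    [[0,0,0,0,0,0,-0.5],[0,0,0,0,0,0,-0.3],[0,0,0,0,0,0,-0.15],[0,0,0,0,0,0,0],[0,0,0,0,0,0,0.03],[0,0,0,0,0,0,0.05],[0,0,0,0,0,0,0.05]]
  ]
}}

```text
clock: 30.17
eef_pos: [0.4835, 0.2726, 0.0394]
tool_rot: [0.746, 0.666, 0.002, 0.0]
ft_force: [-0.8, 0.7, -0.7]
grip_width: 0.0404
```

```bash
python3 -c "
from h import *
to(.482,.27,.036,83.4)"
```

```text
clock 30.17 pos [0.4835 0.2726 0.0394] units d [-0.003  -0.0052 -0.0067] rot [-0.0034  0.0065 -0.0026] F [-0.78  0.69 -0.7 ] grip 0.0404
```

Request:
{"name": "move_arm", "arguments": {
  "moves": [
    [[0,0,0,0,0,0,-0.2],[0,0,0,0,0,0,-0.4],[0,0,0,0,0,0,-0.4],[0,0,0.04,0,0,0,-0.4],[0,0.02,0.07,0,0,0,-0.4],[0,0.03,0.07,0,0,0,-0.4],[0,0.03,0.07,0,0,0,-0.4],[0,0,0.02,0,0,0,-0.4]]
  ]
}}

```text
clock: 30.83
eef_pos: [0.4795, 0.31, 0.1745]
tool_rot: [0.747, 0.665, -0.004, -0.001]
ft_force: [0.3, 0.5, 1.0]
grip_width: 0.0593
```

```bash
cat >> h.py <<'E'
def row(c):
    W=cloud(c); z=W[...,2]
    m=(z>.048)&(z<.058)&(abs(W[...,0]-.485)<.08)&(W[...,1]>.23)&(W[...,1]<.36)
    r=np.array([rackf(*p[:2]) for p in W[m]])*1000
    for lo,hi in((0,12),(12,25),(25,38),(38,48),(52,62),(62,75),(75,88),(88,99)):
        s=r[(r[:,1]>lo)&(r[:,1]<=hi)]; print(lo,hi,s[:,0].min().round(1),s[:,0].max().round(1),len(s))
    print(r[:,1].min(),r[:,1].max())
E
python3 -c "
from h import *
c=snap('wrist','w16.png'); row(c);tops(c)
cv2.imwrite('pics/w16c.png',cv2.resize(cv2.imread('pics/w16.png')[150:280,200:330],None,fx=5,fy=4.5,interpolation=cv2.INTER_CUBIC))
to(.48,.29,.17,83.4)
"
```

```text
0 12 -18.9 19.9 421
12 25 -19.8 20.2 431
25 38 -19.6 20.1 385
38 48 -19.5 19.8 415
52 62 -19.2 20.4 426
62 75 -19.1 20.9 503
75 88 -19.0 20.5 464
88 99 -18.8 20.8 531
0.1869954075856369 100.60180616085981
px [265. 201.] n 3953 ctr 485.3 295.4 size 40.0 100.5 yaw -7.5 z 0.0533
px [404. 376.] n 205 ctr 626.1 61.4 size 15.7 19.4 yaw 18.0 z 0.0500
clock 30.88 pos [0.4797 0.3092 0.1748] units d [ 0.0005 -0.0385 -0.0095] rot [ 0.0095 -0.0114  0.0045] F [0.39 0.08 2.01] grip 0.0597
```

View pics/w16c.png

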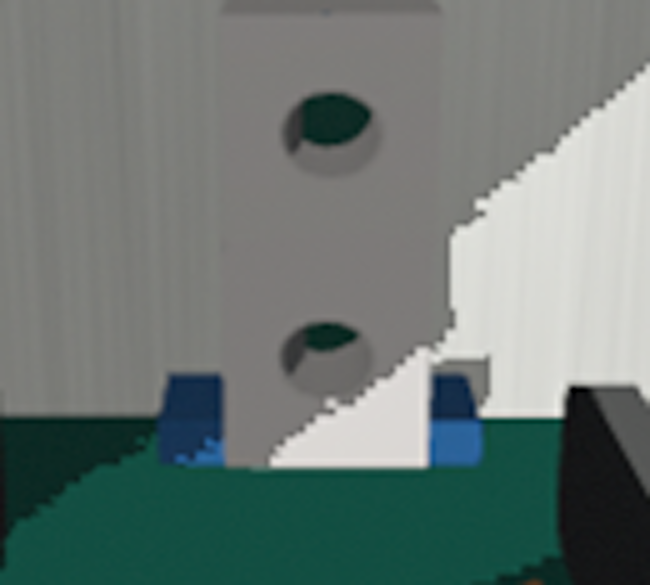

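The row is straight, flush with the stop, and spans 0.2 to 100.6 mm. Next are the through blocks, starting with block 4 at (0.636, 0.151).

Request:
{"name": "move_arm", "arguments": {
  "moves": [
    [[0.04,-0.04,0,0.004,-0.01,0.1,-0.5],[0.05,-0.05,0,0.004,0,0.11,-0.5],[0.05,-0.05,0,0,0,0.11,-0.5],[0.05,-0.05,0,0,0,0.11,-0.5],[0.05,-0.05,0,0,0,0.11,-0.5],[0.05,-0.05,0,0,0,0.11,-0.5],[0.02,-0.025,0,0,0,0,-0.5],[0,0,0,0,0,0,-0.5]]
  ]
}}

```text
clock: 31.55
eef_pos: [0.6383, 0.145, 0.1713]
tool_rot: [0.614, 0.789, -0.001, -0.0]
ft_force: [-1.7, -0.2, 0.6]
grip_width: 0.0639
```

Request:
{"name": "move_arm", "arguments": {
  "moves": [
    [[0,0,0,0,0,0,-0.5],[0,0,0,0,0,0,-0.5]]
  ]
}}

```text
clock: 31.72
eef_pos: [0.6376, 0.1434, 0.1687]
tool_rot: [0.616, 0.788, -0.002, -0.002]
ft_force: [-0.2, 1.0, 0.3]
grip_width: 0.0643
```

```bash
python3 -c "
from h import *
to(.636,.151,.1,102.8)
c=snap('wrist','w17.png'); tops(c)
"
```

```text
clock 31.72 pos [0.6376 0.1434 0.1687] units d [-0.0032  0.0151 -0.1374] rot [ 0.0017 -0.0108 -0.0402] F [-0.17  1.03  0.31] grip 0.0643
px [100.  13.] n 1569 ctr 480.6 257.7 size 24.8 41.6 yaw 83.3 z 0.0532
px [255. 183.] n 2154 ctr 634.8 150.5 size 40.0 50.1 yaw 12.7 z 0.0503
px [239. 279.] n 1723 ctr 642.1 48.1 size 39.8 51.7 yaw 14.2 z 0.0503
```

View pics/w17.png

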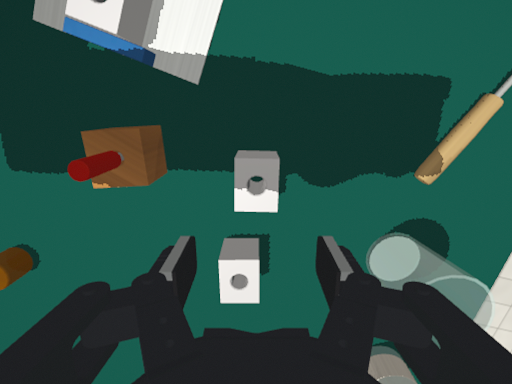

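Request:
{"name": "move_arm", "arguments": {
  "moves": [
    [[-0.004,0.012,-0.03,0,-0.01,-0.04,-0.5],[-0.001,0.003,-0.05,0,0,0,-0.5],[0,0,-0.05,0,0,0,-0.5],[0,0,-0.03,0,0,0,-0.5],[0,0,0,0,0,0,-0.5]]
  ]
}}

```text
clock: 32.18
eef_pos: [0.6309, 0.1589, 0.0887]
tool_rot: [0.62, 0.784, 0.002, 0.001]
ft_force: [-0.6, 1.0, -0.5]
grip_width: 0.064
```

```bash
python3 -c "
from h import *
to(.635,.1507,.032,102.8)"
```

```text
clock 32.18 pos [0.6309 0.1589 0.0887] units d [ 0.0083 -0.0164 -0.1135] rot [-0.003   0.006  -0.0175] F [-0.59  0.96 -0.45] grip 0.0640
```

Request:
{"name": "move_arm", "arguments": {
  "moves": [
    [[0.006,-0.012,-0.01,-0.003,0.006,-0.017,-0.5],[0.002,-0.005,-0.03,0,0,0,-0.5],[0,0,-0.03,0,0,0,-0.5],[0,0,0,0,0,0,-0.5]]
  ]
}}

```text
clock: 32.52
eef_pos: [0.6346, 0.154, 0.0561]
tool_rot: [0.622, 0.783, 0.001, 0.001]
ft_force: [-2.1, -0.7, -0.4]
grip_width: 0.064
```

```bash
python3 -c "
from h import *
to(.635,.1507,.032,102.8)"
```

```text
clock 32.52 pos [0.6346 0.154  0.0561] units d [ 0.0009 -0.0066 -0.0482] rot [-0.0012  0.0058 -0.0101] F [-2.11 -0.73 -0.41] grip 0.0640
```

Request:
{"name": "move_arm", "arguments": {
  "moves": [
    [[0.001,-0.006,-0.015,0,0.006,-0.01,-0.5],[0,-0.002,-0.02,0,0,0,-0.5],[0,0,-0.012,0,0,0,-0.5],[0,0,0,0,0,0,-0.5]]
  ]
}}

```text
clock: 32.85
eef_pos: [0.6375, 0.1506, 0.0351]
tool_rot: [0.624, 0.782, 0.003, 0.002]
ft_force: [0.9, -0.9, -0.6]
grip_width: 0.064
```

```bash
python3 -c "
from h import *
to(.635,.1507,.032,102.8)"
```

```text
clock 32.85 pos [0.6375 0.1506 0.0351] units d [-0.005   0.0003 -0.0062] rot [-0.0036  0.011  -0.    ] F [ 0.9  -0.9  -0.64] grip 0.0640
```

Request:
{"name": "move_arm", "arguments": {
  "moves": [
    [[-0.004,0,-0.005,-0.003,0.01,0,0],[0,0,0,0,0,0,1],[0,0,0,0,0,0,1],[0,0,0,0,0,0,1],[0,0,0,0,0,0,1],[0,0,0,0,0,0,1]]
  ]
}}

```text
clock: 33.35
eef_pos: [0.6362, 0.1506, 0.0338]
tool_rot: [0.624, 0.781, 0.001, 0.001]
ft_force: [0.4, 0.3, 0.4]
grip_width: 0.039
```

```bash
python3 -c "
from h import *
to(.635,.1507,.032,102.8)
c=load('scene0.png'); W=cloud(c); px=c['pixels'].astype(int)
m=(px[...,0]>150)&(px[...,1]>130)&(px[...,2]<110)&(W[...,2]<.03)&(W[...,1]<-.15)&(W[...,1]>-.6)&(W[...,0]<.68)
n,l,s,ce=cv2.connectedComponentsWithStats(m.astype(np.uint8)); i=1+np.argmax(s[1:,4]); P=W[l==i]
print('tray',cv2.minAreaRect((P[:,:2]*1000).astype(np.float32)))
c=load('side0.png'); W=cloud(c); px=c['pixels'].astype(int)
m=(px[...,0]>150)&(px[...,1]>130)&(px[...,2]<110)&(W[...,2]<.03)&(W[...,1]<-.15)&(W[...,1]>-.6)&(W[...,0]<.68)
n,l,s,ce=cv2.connectedComponentsWithStats(m.astype(np.uint8)); i=1+np.argmax(s[1:,4]); P=W[l==i]
print('tray',cv2.minAreaRect((P[:,:2]*1000).astype(np.float32)))
"
```

```text
clock 33.35 pos [0.6362 0.1506 0.0338] units d [-0.0024  0.0001 -0.0035] rot [-0.0012  0.0036  0.0006] F [0.36 0.28 0.36] grip 0.0390
tray ((503.55010986328125, -373.7446594238281), (167.57464599609375, 307.16680908203125), 9.933242797851562)
tray ((509.0374755859375, -364.54473876953125), (151.46002197265625, 293.64227294921875), 9.680380821228027)
```

Gripped. The tray centre is about (0.508, -0.361), yaw about 10°. Carry block 4 to tray-local y = -50 mm, i.e. (0.517, -0.410).

Request:
{"name": "move_arm", "arguments": {
  "moves": [
    [[0,0,0.04,0,0,0,1],[0,0,0.07,0,0,0,1],[0,0,0.08,0,0,0,1],[-0.005,-0.03,0.06,0,0,0,1],[-0.012,-0.06,0.01,0,0,-0.01,1],[-0.016,-0.075,0,0,0,-0.01,1],[-0.016,-0.075,0,0,0,-0.01,1],[-0.016,-0.075,0,0,0,-0.01,1]]
  ]
}}

```text
clock: 34.02
eef_pos: [0.6015, -0.0031, 0.1682]
tool_rot: [0.626, 0.78, 0.001, 0.001]
ft_force: [0.5, 0.1, -1.4]
grip_width: 0.0389
```

Request:
{"name": "move_arm", "arguments": {
  "moves": [
    [[-0.016,-0.075,0,0,0,-0.01,1],[-0.016,-0.075,0,0,0,-0.01,1],[-0.016,-0.075,0,0,0,-0.01,1],[-0.016,-0.075,0,0,0,-0.01,1],[-0.016,-0.075,0,0,0,-0.01,1],[-0.016,-0.075,0,0,0,-0.01,1],[-0.016,-0.075,0,0,0,0,1],[-0.016,-0.075,0,0,0,0,1]]
  ]
}}

```text
clock: 34.68
eef_pos: [0.5326, -0.3161, 0.1713]
tool_rot: [0.638, 0.77, 0.003, 0.003]
ft_force: [0.8, 0.7, -0.8]
grip_width: 0.0394
```

```bash
python3 -c "
from h import *
to(.517,-.41,.16,100)"
```

```text
clock 34.68 pos [ 0.5326 -0.3161  0.1713] units d [-0.0311 -0.1878 -0.0226] rot [ 0.0005  0.0167 -0.0248] F [ 0.76  0.67 -0.79] grip 0.0394
```

Request:
{"name": "move_arm", "arguments": {
  "moves": [
    [[-0.011,-0.07,0,0,0.016,-0.02,1],[-0.011,-0.06,0,0,0,0,1],[-0.008,-0.04,-0.03,0,0,0,1],[0,-0.015,-0.05,0,0,0,1],[0,0,-0.05,0,0,0,1],[0,0,0,0,0,0,1]]
  ]
}}

```text
clock: 35.18
eef_pos: [0.5122, -0.4258, 0.1068]
tool_rot: [0.648, 0.762, -0.001, 0.005]
ft_force: [-0.8, 1.7, -1.8]
grip_width: 0.0391
```

```bash
python3 -c "
from h import *
to(.517,-.41,.038,100)
c=snap('wrist','w18.png')"
```

```text
clock 35.18 pos [ 0.5122 -0.4258  0.1068] units d [ 0.0096  0.0316 -0.1376] rot [0.0164 0.0106 0.0249] F [-0.76  1.67 -1.83] grip 0.0391
```

View pics/w18.png

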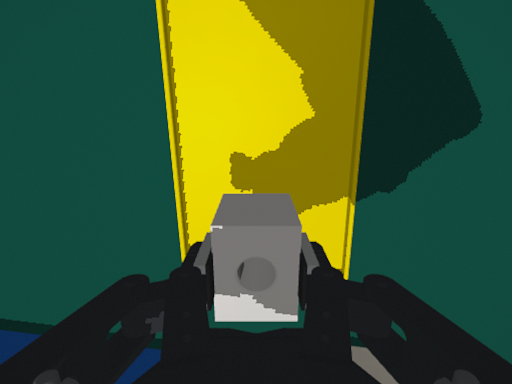

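The block is centred between the tray walls (which run from (170,100) to (370,100)). Lowering.

Request:
{"name": "move_arm", "arguments": {
  "moves": [
    [[0.006,0.02,-0.02,0.016,0.01,0.02,1],[0.003,0.01,-0.04,0,0,0.004,1],[0,0,-0.04,0,0,0,1],[0,0,-0.015,0,0,0,1],[0,0,0,0,0,0,1]]
  ]
}}

```text
clock: 35.65
eef_pos: [0.5232, -0.4084, 0.0574]
tool_rot: [0.64, 0.768, 0.001, 0.006]
ft_force: [-0.7, 0.0, -1.4]
grip_width: 0.0391
```

```bash
python3 -c "
from h import *
to(.517,-.41,.038,100)"
```

```text
clock 35.65 pos [ 0.5232 -0.4084  0.0574] units d [-0.0125 -0.0031 -0.0388] rot [ 0.0118  0.0215 -0.0123] F [-0.71  0.03 -1.43] grip 0.0391
```

Request:
{"name": "move_arm", "arguments": {
  "moves": [
    [[-0.008,-0.002,-0.012,0.011,0.02,-0.01,1],[-0.003,0,-0.015,0,0,0,1],[0,0,-0.01,0,0,0,1],[0,0,0,0,0,0,1]]
  ]
}}

```text
clock: 35.98
eef_pos: [0.5205, -0.409, 0.042]
tool_rot: [0.641, 0.767, 0.0, 0.003]
ft_force: [-1.7, 0.9, -1.8]
grip_width: 0.0392
```

```bash
python3 -c "
from h import *
to(.517,-.41,.038,100)"
```

```text
clock 35.98 pos [ 0.5205 -0.409   0.042 ] units d [-0.0071 -0.002  -0.008 ] rot [ 0.0063  0.009  -0.0079] F [-1.67  0.86 -1.79] grip 0.0392
```

Request:
{"name": "move_arm", "arguments": {
  "moves": [
    [[-0.003,0,-0.004,0.006,0.009,0,1],[0,0,-0.004,0,0,0,1],[0,0,-0.003,0,0,0,1],[0,0,0,0,0,0,0.3],[0,0,0,0,0,0,-0.2],[0,0,0,0,0,0,-0.4],[0,0,0,0,0,0,-0.4]]
  ]
}}

```text
clock: 36.57
eef_pos: [0.5198, -0.4107, 0.0383]
tool_rot: [0.642, 0.767, 0.0, 0.002]
ft_force: [0.6, 0.7, -0.8]
grip_width: 0.0594
```

Request:
{"name": "move_arm", "arguments": {
  "moves": [
    [[0,0,0.04,0,0,0,-0.5],[0,0,0.07,0,0,0,-0.5],[0,0,0.07,0,0,0,-0.5],[0,0,0.07,0,0,0,-0.5],[0,0,0.02,0,0,0,-0.5],[0,0,0,0,0,0,-0.5]]
  ]
}}

```text
clock: 37.07
eef_pos: [0.5169, -0.4085, 0.1768]
tool_rot: [0.642, 0.767, -0.0, -0.001]
ft_force: [0.2, -1.0, -0.4]
grip_width: 0.0638
```

```bash
python3 -c "
from h import *
to(.642,.048,.15,104.3)
c=snap('wrist','w19.png');tops(c)"
```

```text
clock 37.07 pos [ 0.5169 -0.4085  0.1768] units d [ 0.2502  0.913  -0.0537] rot [-0.0024 -0.0035  0.1379] F [ 0.18 -0.97 -0.41] grip 0.0638
px [258. 192.] n 2044 ctr 518.8 -410.1 size 39.6 50.2 yaw 9.9 z 0.0543
```

View pics/w19.png

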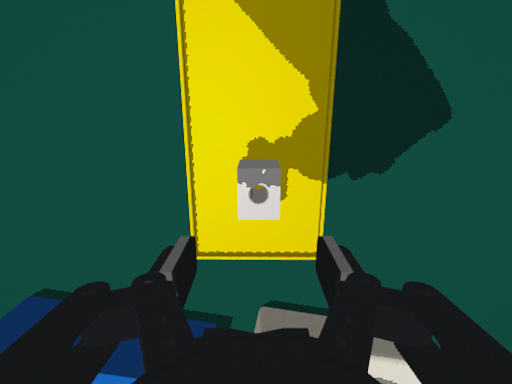

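Block 4 stands on the tray floor (top at 54 mm), and yellow is visible through its bore. Now block 3.

Request:
{"name": "move_arm", "arguments": {
  "moves": [
    [[0.015,0.05,0,0,0,0.013,-0.5],[0.02,0.075,0,0,0,0.013,-0.5],[0.021,0.075,0,0,0,0.013,-0.5],[0.021,0.075,0,0,0,0.013,-0.5],[0.021,0.075,0,0,0,0.013,-0.5],[0.021,0.075,0,0,0,0.013,-0.5],[0.021,0.075,0,0,0,0.013,-0.5],[0.021,0.075,0,0,0,0.013,-0.5]]
  ]
}}

```text
clock: 37.78
eef_pos: [0.5906, -0.1182, 0.1637]
tool_rot: [0.627, 0.779, -0.004, -0.006]
ft_force: [1.1, -0.5, -0.0]
grip_width: 0.064
```

Request:
{"name": "move_arm", "arguments": {
  "moves": [
    [[0.021,0.075,0,0,0,0.01,-0.5],[0.021,0.075,0,0,0,0.01,-0.5],[0.021,0.07,0,0,0,0.01,-0.5],[0.021,0.06,0,0,0,0,-0.5],[0.005,0.035,0,0,0,0,-0.5],[0,0.01,0,0,0,0,-0.5],[0,0,0,0,0,0,-0.5],[0,0,0,0,0,0,-0.5]]
  ]
}}

```text
clock: 38.45
eef_pos: [0.6294, 0.0622, 0.1478]
tool_rot: [0.615, 0.788, -0.01, -0.015]
ft_force: [0.5, -0.0, -0.6]
grip_width: 0.0639
```

```bash
python3 -c "
from h import *
to(.642,.048,.1,104.3)
c=snap('wrist','w20.png');tops(c)"
```

```text
clock 38.45 pos [0.6294 0.0622 0.1478] units d [ 0.0252 -0.0285 -0.0956] rot [-0.0048 -0.0706  0.0084] F [ 0.54 -0.01 -0.56] grip 0.0639
px [271. 217.] n 2356 ctr 642.3 48.3 size 40.0 50.5 yaw 14.2 z 0.0504
```

View pics/w20.png

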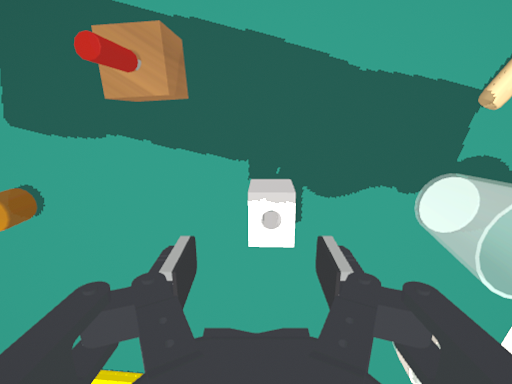

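```bash
python3 -c "
from h import *
cv2.imwrite('pics/z1.png',np.hstack([cv2.resize(cv2.imread('pics/'+f)[v-30:v+30,u-30:u+30],(390,390),interpolation=cv2.INTER_CUBIC) for f,u,v in(('w20.png',271,217),('w19.png',258,193))]))
c=load('w20.png'); W=cloud(c)
for v in range(206,232,3): print(v,W[v,261:283:2,2].round(3))"
```

```text
206 [0.051 0.05  0.05  0.049 0.05  0.05  0.05  0.05  0.05  0.05  0.05 ]
209 [0.05  0.052 0.049 0.05  0.05  0.05  0.281 0.049 0.05  0.051 0.051]
212 [0.05  0.05  0.01  0.008 0.007 0.006 0.008 0.01  0.015 0.049 0.05 ]
215 [0.05  0.036 0.018 0.016 0.016 0.015 0.017 0.019 0.023 0.03  0.05 ]
218 [0.045 0.035 0.027 0.025 0.024 0.022 0.024 0.028 0.03  0.035 0.05 ]
221 [0.047 0.039 0.035 0.033 0.031 0.032 0.032 0.034 0.037 0.042 0.05 ]
224 [0.049 0.046 0.042 0.04  0.04  0.039 0.039 0.042 0.044 0.048 0.051]
227 [0.051 0.05  0.05  0.047 0.047 0.045 0.047 0.048 0.051 0.05  0.051]
230 [0.051 0.05  0.051 0.05  0.05  0.051 0.051 0.05  0.051 0.051 0.05 ]
```

View pics/z1.png

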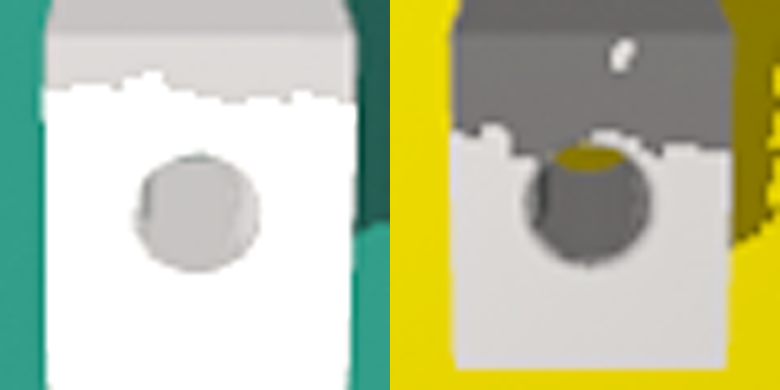

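Depth in block 3's bore falls to 6 mm along the far wall, so the flap is open and the bore is through. Grasping it.

Request:
{"name": "move_arm", "arguments": {
  "moves": [
    [[0.014,-0.016,0,-0.004,-0.04,0.008,-0.5],[0.009,-0.01,-0.02,0,-0.03,0,-0.5],[0.002,-0.002,-0.03,0,0,0,-0.5],[0,0,-0.03,0,0,0,-0.5],[0,0,0,0,0,0,-0.5]]
  ]
}}

```text
clock: 38.92
eef_pos: [0.6439, 0.0357, 0.108]
tool_rot: [0.618, 0.786, 0.001, 0.004]
ft_force: [-0.1, -0.9, -1.1]
grip_width: 0.0643
```

```bash
python3 -c "
from h import *
to(.6423,.0483,.033,104.3)"
```

```text
clock 38.92 pos [0.6439 0.0357 0.108 ] units d [-0.0031  0.0252 -0.1501] rot [0.0058 0.0163 0.023 ] F [-0.15 -0.86 -1.06] grip 0.0643
```

Request:
{"name": "move_arm", "arguments": {
  "moves": [
    [[-0.002,0.016,-0.01,0.006,0.015,0.02,-0.5],[0,0.007,-0.02,0,0,0,-0.5],[0,0.001,-0.03,0,0,0,-0.5],[0,0,0,0,0,0,-0.5]]
  ]
}}

```text
clock: 39.25
eef_pos: [0.6443, 0.0432, 0.079]
tool_rot: [0.617, 0.787, 0.002, 0.002]
ft_force: [-0.6, -0.4, -1.1]
grip_width: 0.0643
```

```bash
python3 -c "
from h import *
to(.6423,.0483,.033,104.3)"
```

```text
clock 39.25 pos [0.6443 0.0432 0.079 ] units d [-0.0041  0.0101 -0.092 ] rot [0.0002 0.0098 0.0147] F [-0.62 -0.38 -1.15] grip 0.0643
```

Request:
{"name": "move_arm", "arguments": {
  "moves": [
    [[-0.004,0.009,-0.02,0,0.01,0.014,-0.5],[-0.001,0.002,-0.03,0,0,0,-0.5],[0,0,-0.03,0,0,0,-0.5],[0,0,-0.012,0,0,0,-0.5],[0,0,0,0,0,0,-0.5]]
  ]
}}

```text
clock: 39.67
eef_pos: [0.6436, 0.0506, 0.0332]
tool_rot: [0.613, 0.79, 0.002, 0.002]
ft_force: [0.7, 0.1, -0.3]
grip_width: 0.064
```

```bash
python3 -c "
from h import *
to(.6423,.0483,.033,104.3)"
```

```text
clock 39.67 pos [0.6436 0.0506 0.0332] units d [-0.0026 -0.0045 -0.0004] rot [-0.0011  0.009  -0.0045] F [ 0.68  0.14 -0.34] grip 0.0640
```

Request:
{"name": "move_arm", "arguments": {
  "moves": [
    [[-0.002,-0.004,0,0,0.008,-0.004,0],[0,0,0,0,0,0,1],[0,0,0,0,0,0,1],[0,0,0,0,0,0,1],[0,0,0,0,0,0,1],[0,0,0,0,0,0,1]]
  ]
}}

```text
clock: 40.17
eef_pos: [0.6445, 0.049, 0.0364]
tool_rot: [0.613, 0.79, 0.002, 0.001]
ft_force: [-0.8, 0.0, -1.7]
grip_width: 0.0391
```

```bash
python3 -c "
from h import *
to(.499,-.312,.16,100)"
```

```text
clock 40.17 pos [0.6445 0.049  0.0364] units d [-0.2909 -0.7221  0.2471] rot [-0.0016  0.0086 -0.1451] F [-0.83  0.   -1.67] grip 0.0391
```

Request:
{"name": "move_arm", "arguments": {
  "moves": [
    [[0,0,0.04,0,0,0,1],[0,0,0.07,0,0,0,1],[-0.01,0,0.07,0,0,-0.02,1],[-0.02,-0.03,0.06,0,0,-0.02,1],[-0.028,-0.06,0.01,0,0,-0.02,1],[-0.03,-0.07,0,0,0,-0.02,1],[-0.03,-0.07,0,0,0,-0.02,1],[-0.03,-0.07,0,0,0,-0.02,1]]
  ]
}}

```text
clock: 40.83
eef_pos: [0.5691, -0.0977, 0.1666]
tool_rot: [0.633, 0.774, 0.003, 0.002]
ft_force: [0.4, 0.3, -1.5]
grip_width: 0.0389
```

Request:
{"name": "move_arm", "arguments": {
  "moves": [
    [[-0.03,-0.07,0,0,0,-0.02,1],[-0.03,-0.07,0,0,0,0,1],[-0.03,-0.07,0,0,0,0,1],[-0.025,-0.07,0,0,0,0,1],[-0.02,-0.06,0,0,0,0,1],[-0.01,-0.04,0,0,0,0,1],[0,-0.02,0,0,0,0,1],[0,0,0,0,0,0,1]]
  ]
}}

```text
clock: 41.5
eef_pos: [0.4879, -0.3135, 0.1703]
tool_rot: [0.641, 0.768, 0.003, 0.006]
ft_force: [0.1, 0.4, -0.7]
grip_width: 0.0388
```

```bash
python3 -c "
from h import *
to(.499,-.312,.1,100)"
```

```text
clock 41.50 pos [ 0.4879 -0.3135  0.1703] units d [ 0.0222  0.003  -0.1406] rot [ 0.0058  0.0246 -0.0092] F [ 0.07  0.35 -0.69] grip 0.0388
```

Request:
{"name": "move_arm", "arguments": {
  "moves": [
    [[0.012,0,-0.04,0.006,0.024,-0.009,1],[0.006,0,-0.06,0,0,0,1],[0,0,-0.06,0,0,0,1],[0,0,-0.03,0,0,0,1],[0,0,0,0,0,0,1]]
  ]
}}

```text
clock: 41.92
eef_pos: [0.5016, -0.3099, 0.0753]
tool_rot: [0.642, 0.767, 0.002, 0.003]
ft_force: [-0.3, -0.1, -1.4]
grip_width: 0.0386
```

```bash
python3 -c "
from h import *
to(.499,-.312,.0404,100)
c=snap('wrist','w21.png')"
```

```text
clock 41.92 pos [ 0.5016 -0.3099  0.0753] units d [-0.0052 -0.0043 -0.0698] rot [ 0.0017  0.0157 -0.006 ] F [-0.3  -0.09 -1.4 ] grip 0.0386
```

View pics/w21.png

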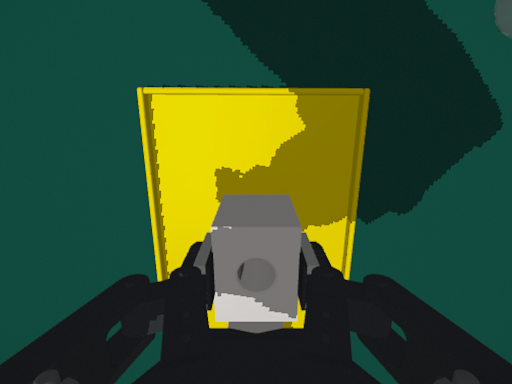

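The block is over the tray, centred (256,260). Lowering and releasing.

Request:
{"name": "move_arm", "arguments": {
  "moves": [
    [[-0.004,-0.003,-0.03,0,0.015,-0.006,1],[0,0,-0.025,0,0,0,1],[0,0,-0.01,0,0,0,1],[0,0,0,0,0,0,1]]
  ]
}}

```text
clock: 42.3
eef_pos: [0.504, -0.31, 0.0459]
tool_rot: [0.641, 0.768, 0.0, 0.004]
ft_force: [-0.5, -0.0, -1.3]
grip_width: 0.0391
```

```bash
python3 -c "
from h import *
to(.499,-.312,.0404,100)"
```

```text
clock 42.30 pos [ 0.504  -0.31    0.0459] units d [-0.0101 -0.0041 -0.0109] rot [ 0.008   0.0119 -0.0087] F [-0.52 -0.05 -1.26] grip 0.0391
```

Request:
{"name": "move_arm", "arguments": {
  "moves": [
    [[-0.003,0,-0.006,0.008,0.012,-0.006,1],[0,0,-0.006,0,0,0,1],[0,0,-0.004,0,0,0,1],[0,0,-0.003,0,0,0,1]]
  ]
}}

```text
clock: 42.63
eef_pos: [0.5046, -0.3107, 0.0386]
tool_rot: [0.642, 0.767, 0.0, 0.002]
ft_force: [-0.4, 0.8, -0.7]
grip_width: 0.0388
```

```bash
python3 -c "
from h import *
to(.499,-.312,.0404,100)"
```

```text
clock 42.63 pos [ 0.5046 -0.3107  0.0386] units d [-0.0111 -0.0025  0.0037] rot [ 0.0044  0.007  -0.003 ] F [-0.4   0.85 -0.7 ] grip 0.0388
```

Request:
{"name": "move_arm", "arguments": {
  "moves": [
    [[0,0,-0.004,0,0,0,1],[0,0,-0.003,0,0,0,1],[0,0,0,0,0,0,1]]
  ]
}}

```text
clock: 42.88
eef_pos: [0.5048, -0.3111, 0.0386]
tool_rot: [0.642, 0.766, 0.001, 0.003]
ft_force: [0.2, -1.1, -1.6]
grip_width: 0.0389
```

Request:
{"name": "move_arm", "arguments": {
  "moves": [
    [[0,0,0,0,0,0,0.3],[0,0,0,0,0,0,-0.1],[0,0,0,0,0,0,-0.4],[0,0,0,0,0,0,-0.4],[0,0,0.04,0,0,0,-0.4],[0,0,0.07,0,0,0,-0.4],[0,0,0.07,0,0,0,-0.4],[0,0,0.07,0,0,0,-0.4]]
  ]
}}

```text
clock: 43.55
eef_pos: [0.4986, -0.3078, 0.1575]
tool_rot: [0.643, 0.766, -0.001, -0.006]
ft_force: [1.1, -1.1, -0.9]
grip_width: 0.0597
```

Request:
{"name": "move_arm", "arguments": {
  "moves": [
    [[0,-0.01,0.03,0,0,0,-0.4],[0,0,0,0,0,0,-0.4],[0,0,0,0,0,0,-0.4]]
  ]
}}

```text
clock: 43.8
eef_pos: [0.5029, -0.3154, 0.1824]
tool_rot: [0.643, 0.766, 0.0, 0.002]
ft_force: [0.0, 0.4, 0.2]
grip_width: 0.0597
```

```bash
python3 -c "
from h import *
to(.499,-.312,.0404,100)
c=snap('wrist','w22.png');tops(c)
c=snap('scene','c3.png'); c=snap('side','s3.png');row(c);tops(c)"
```

```text
clock 43.80 pos [ 0.5029 -0.3154  0.1824] units d [-0.0077  0.0068 -0.2841] rot [ 0.0035  0.0058 -0.0008] F [0.04 0.44 0.24] grip 0.0597
px [444.  27.] n 474 ctr 634.9 -152.3 size 14.7 36.0 yaw 36.4 z 0.0508
px [259. 185.] n 1997 ctr 505.0 -312.3 size 39.6 50.2 yaw 9.7 z 0.0543
px [255. 274.] n 1646 ctr 518.6 -409.6 size 39.7 50.9 yaw 9.4 z 0.0542
0 12 -20.7 19.2 99
12 25 -20.4 19.4 97
25 38 -20.7 19.2 88
38 48 -20.9 19.5 87
52 62 -19.8 20.0 88
62 75 -20.0 19.8 113
75 88 -19.9 19.4 100
88 99 -20.1 20.1 126
-2.6465633328996794 101.54976693841789
px [256. 137.] n 140 ctr 517.8 -409.4 size 38.7 57.9 yaw 11.0 z 0.0539
px [257. 154.] n 167 ctr 504.1 -310.8 size 37.4 53.9 yaw 10.0 z 0.0539
px [198. 187.] n 60 ctr 643.3 -132.5 size 16.3 34.9 yaw -85.9 z 0.0512
px [235. 325.] n 953 ctr 484.1 294.2 size 40.7 102.8 yaw -7.7 z 0.0536
```

View pics/w22.png

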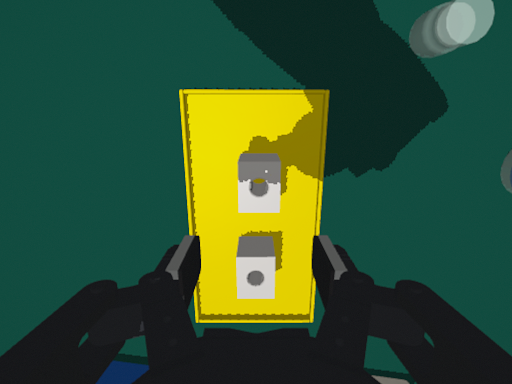

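View pics/c3.png

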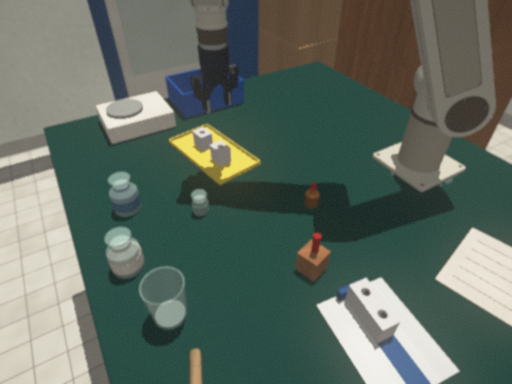

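View pics/s3.png

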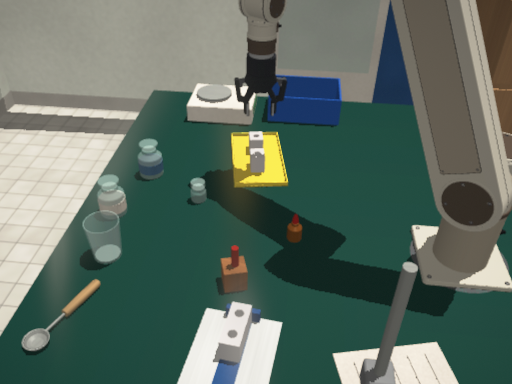

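Everything is in place: both through blocks are on the tray floor, the row is flush, and the jar (200,202) and dropper (312,198) haven't moved. A last check on the rod's seating.

```bash
python3 -c "
from h import *
for f in ('w10.png','w20.png','s3.png'):
    W=cloud(load(f)); x,y,z=W[...,0],W[...,1],W[...,2]
    m=(abs(x-.5095)<.03)&(abs(y-.145)<.03)&(z>.1)&(z<.12); P=W[m]; print(f,m.sum(),P.mean(0).round(4),np.percentile(P[:,2],[50,95]).round(4))
print(get_obs()['clock'],get_obs()['ft_force'])
job_done()
"
```

```text
w10.png 416 [0.5073 0.1453 0.1051] [0.1053 0.1063]
w20.png 755 [0.5087 0.1441 0.1048] [0.1051 0.1064]
s3.png 43 [0.5064 0.1449 0.1048] [0.1049 0.1079]
43.95 [ 0.08591596  0.24158858 -0.9632739 ]
the job is handed in; nothing more can be done
```

I probed all four blocks that were there, sorted them, and handed the job in at about 44 s. The hand-in gave no verdict, so these results rest on my own checks.

- **Probing:** The rod ran freely about 44 mm down two blocks, so those are bored through. In the other two it met the floor 26 mm below the top (49 N and 14.5 N), so those are blind.
- **Blind blocks:** Both stand in one row on the blue lane, spanning 0.2 to 100.6 mm from the stop and within about 1 mm of the lane's centre line. The first one was about 8.5 mm off to the side after I placed the second; whether I pushed it or it was knocked, I can't say. I re-centred it with the jaws, and the next look showed the row straight.
- **Through blocks:** Both stand upright on the tray floor, with their tops at 54 mm as expected.
- **Rod:** It is back in its stand with the handle's top at 105 mm, the same as at the start.
- **Jar and dropper bottle:** Both are still standing where they were.
- **Flaps:** I saw the bores open after probing, but I couldn't measure the flap angles.
- **Camera disagreement:** The side camera put the row at -2.6 to 101.5 mm. That view is coarser, so I went by the wrist camera.

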